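Mark both ends of the loom rails

ROBOT

A 7-joint arm with a two-finger parallel gripper is mounted at the origin on the work surface. World frame = base frame: x ahead of the robot, y to its left, z up, the work surface at z = 0. Lengths are in m, angles in degrees, forces in N, time in s.
With the tool pointing down it reaches from about 0.4 to 0.925 m from the base axis. Payload 4.1 kg.
Tool frame: the origin (TCP) lies midway between the tips of the shut fingers; the grasp point (between the pads) lies env.tcp_to_grasp behind it (env.tcp_to_grasp is the distance from the TCP to the grasp point, in m); z points along the fingers, y is the direction in which the jaws open and shut (so a half turn about z gives the same grasp; the last joint's range is limited). The gripper opens to 85 mm and grips with 20 to 120 N. Pads are 22 mm wide; open, the fingers measure 114 mm over their backs; the gripper's body (76 mm by 85 mm) begins 54 mm behind the grasp point. The pads swing forward as they close: fully open they stand 13 mm farther back than shut.
Start: joints at [-82.219, 22.827, 2.584, 88.041, -1.071, 69.15, -2.905], TCP at [0.151, 0.632, 0.231] pointing down, gripper open.
Joint ranges: [-161.44, 161.44], [-28.35, 127.94], [-78.24, 83.42], [0, 140.83], [-78.03, 258.03], [13.02, 114.36], [-168.23, 168.23]. Speed limits (degrees/s): [147.25, 147.25, 180, 180, 180, 180, 180].

INTERFACE

Orientations are given as a 3x3 rotation matrix whose columns are the frame's x, y, z axes.
In Python, from plant import env gives the robot as it stands.
- The arm moves only by the tool move_arm, never from a script. Its argument "targets" is a list of rows, each an object of numbers: "x", "y", "z": the shift along the tool's x, y, z in mm; "spin": the turn about the tool's z in rad; "fingers": the opening, from 0 (shut) to 1 (fully open). In form: [{"x": .., "y": .., "z": .., "spin": .., "fingers": ..}, ...]. A call has exactly 5 rows; each row is the pose to reach, as a shift and turn from the pose commanded when the call began, along the tool's axes at that moment; what a row does not reach only later rows make up. A row lasts 1/10 s, in which the tool goes at most 50 mm and 8.59 degrees, less where a joint would pass 70% of its speed; a pose out of reach is approached as far as the arm can. A call with a gripper value outside its range is refused whole. The fingers move at their own pace and stop on an object; "force" is the grip in N (left out, the last holds). Time passes only in rows, so rows that repeat a pose let the fingers close, or fill a call up. It gives the time, the measured TCP pose, the force and the opening at its end, in the units of the state.
- env.get_state(): the state, without advancing time (a new reading comes with each control period).
- env.get_image(name): name is "side" or "top" or "wrist"; returns (picture, depth): 480x640x3 uint8, red, green, blue; 480x640 float32, m along the optical axis (not along the pixel's ray), 0 where there is no reading.
- env.get_calibration(name): a dict with "fx", "fy", "cx", "cy" (pixels), "k1" (the pictures are not rectified: a ray, as slopes to the right and down, at radius r is drawn at 1 + k1 r^2 times it, then the intrinsics apply), "R" (3x3) and "t" (3): a world point X has camera coordinates R X + t; the wrist camera has in their place "hand_eye" (4x4, takes a point from camera to tool coordinates, whose origin is the TCP and whose axes are the flange's). Camera axes: x right, y down, z forward; pixel columns grow to the right and rows downward; lengths in m; the calibration is good to about 2 mm. A picture is of the moment at which its call begins: read the wrist's pose just before it. get_calibration takes no time and is no camera call.
- env.hand_in(): hands the job in, once; it reports no verdict.
The state is a dict: "time": time; "joints": joint angles; "qd": joint speeds; "joint_efforts": joint torques, N m; "eef_pos": TCP position; "orientation": TCP orientation; "contact_force": force on the tool from outside, world axes, zero at the start; "wrist_torque": the same for the moment, N m; "opening": finger opening in m.
Only numpy, scipy, OpenCV 4.12 (cv2) and the standard library are available. Lean on these libraries where they do the work, as an engineer would, in place of code of your own. Each camera call takes 0.05 s, during which the arm holds its last target. There are 200 camera calls.

TASK

Mark both ends of every tenoned loom rail on the bench: lay each in its own channel of the marking machine with the round tenon right up against the fence and then, one key at a time, press left, right and start; turn every rail end for end so that its plain end is right up against the fence and press right, middle and start. Then lay all the rails down on the floor of the tray, none on top of another. Never press the small clear key or a key that does not belong to the code of that end, never two keys at once, and leave everything else on the bench where it is.

Things in the scene. Friction and masses are not known exactly. Their poses are not given: they have to be found in the camera images.
- machine: end-marking machine, fixed. Origin on the bench under the middle of the dark fence's working face, the plane x = 0; x points away from the robot into the fence, y left, z up. Aluminium bed 15 mm high, 270 wide, x -125 to 0, with three channels along x at y = 80, 0, -80. The fence is 41 high, 20 thick; the grey housing behind it (x 30 to 170) is 300 wide, up to 70 high
- bay_left (a point): where a rail's origin lies when it is seated in the left channel (machine y +80): 50 mm before the fence face, 28 mm above the bench; axes as the machine's. Each channel is 33 mm wide between ribs 8 mm high above the bed; ribs stand only at machine x -120 to -75 and -25 to 0, leaving 50 mm free for fingers between them
- bay_mid (a point): the same for the middle channel
- bay_right (a point): the same for the right channel (machine y -80)
- console: control box, fixed: 130 mm deep (x), 170 wide (y), flat panel 38 mm above the bench. Origin on the bench under its centre, x away from the robot at yaw 0, y left, z up. Five grey round keys, told apart by place and size; every key top stands 60 mm above the bench when up, 10 mm proud of a black collar 16 mm wider than the key. Key places below are in this frame, in mm
- tray: shallow wooden tray, fixed, 150 (x) by 220 (y) mm outside, walls 5 mm thick and 16 mm high, floor 5 mm thick. Origin on the bench under its centre
- key_left (a joint): LEFT of the three equal keys in the row away from the robot, one dot on the panel beyond it, 24 mm across, centre x 26, y 52. Value: 0 up, 0.006 m fully down, pressed beyond 0.004 m. Pushed straight down: starts to move at 1.5 N, fully down at 5 N, springs back
- key_middle (a joint): MIDDLE key of that row, two dots, 24 mm across, centre x 26, y 0. Value: 0 up, 0.006 m fully down, pressed beyond 0.004 m. Pushed straight down: starts to move at 1.5 N, fully down at 5 N, springs back
- key_right (a joint): RIGHT key of that row, three dots, 24 mm across, centre x 26, y -52. Value: 0 up, 0.006 m fully down, pressed beyond 0.004 m. Pushed straight down: starts to move at 1.5 N, fully down at 5 N, springs back
- key_start (a joint): big START key, 38 mm across, row nearest the robot, centre x -34, y 35. Value: 0 up, 0.006 m fully down, pressed beyond 0.004 m. Pushed straight down: starts to move at 1.5 N, fully down at 5 N, springs back
- key_clear (a joint): small CLEAR key, 18 mm across, row nearest the robot, centre x -34, y -45; not to be pressed. Value: 0 up, 0.006 m fully down, pressed beyond 0.004 m. Pushed straight down: starts to move at 1.5 N, fully down at 5 N, springs back
- rail1: dark wooden loom rail, 100 mm long over all, about 50 g: bar of 26 by 26 mm square section, 84 mm long, with a round tenon 16 mm across and 16 mm long on one end. Origin at the middle of the 100 mm, on its axis (13 mm above what it lies on); x along the bar towards the tenon. May lie on any of its four sides. May be absent
- rail1_tenon (a point): tip of the round tenon of rail1, on its axis, 50 mm from the origin; the plain end face is as far the other way
- rail2: dark wooden loom rail, 100 mm long over all, about 50 g: bar of 26 by 26 mm square section, 84 mm long, with a round tenon 16 mm across and 16 mm long on one end. Origin at the middle of the 100 mm, on its axis (13 mm above what it lies on); x along the bar towards the tenon. May lie on any of its four sides. May be absent
- rail2_tenon (a point): tip of the round tenon of rail2, on its axis, 50 mm from the origin; the plain end face is as far the other way
- rail3: dark wooden loom rail, 100 mm long over all, about 50 g: bar of 26 by 26 mm square section, 84 mm long, with a round tenon 16 mm across and 16 mm long on one end. Origin at the middle of the 100 mm, on its axis (13 mm above what it lies on); x along the bar towards the tenon. May lie on any of its four sides. May be absent
- rail3_tenon (a point): tip of the round tenon of rail3, on its axis, 50 mm from the origin; the plain end face is as far the other way
- gluepot: bystander, to be left alone: lidded jar 64 mm across, 90 mm high, origin under its centre
- bowl: bystander, to be left alone: wooden bowl 100 mm across
- brush: bystander, to be left alone: brush 140 mm long lying on the bench
- tape: bystander, to be left alone: roll of tape 68 mm across, 18 mm high
- offcut: bystander, to be left alone: plain offcut of bar 55 by 26 by 26 mm, no tenon: not a rail
- sander: bystander, to be left alone: cork sanding block 100 by 60 by 30 mm
Things that resemble listed ones, but are neither listed nor needed, are in the scene too. There is more than one size of the console; the one meant has the size given above.

How it is judged (in metres and radians):
On the way, in this order (a step that is already met when the one before it is completed fails the run):
1. every rail lies in a channel with its round tenon against the fence (x of rail1_tenon in the frame of machine between -0.004 and 0.005 m and (y of rail1 in the frame of machine between -0.087 and -0.073 m or y of rail1 in the frame of machine between -0.007 and 0.007 m or y of rail1 in the frame of machine between 0.073 and 0.087 m) and z of each of rail1, rail2, rail3 in the frame of machine below 0.034 m and angle between the x axis of each of rail1, rail2, rail3 and the x axis of machine, either way round below 0.13 rad and linear speed of each of rail1, rail2, rail3 below 0.03 m/s and x of rail2_tenon in the frame of machine between -0.004 and 0.005 m and (y of rail2 in the frame of machine between -0.087 and -0.073 m or y of rail2 in the frame of machine between -0.007 and 0.007 m or y of rail2 in the frame of machine between 0.073 and 0.087 m) and x of rail3_tenon in the frame of machine between -0.004 and 0.005 m and (y of rail3 in the frame of machine between -0.087 and -0.073 m or y of rail3 in the frame of machine between -0.007 and 0.007 m or y of rail3 in the frame of machine between 0.073 and 0.087 m)), for 0.3 s.
2. the left key is pressed while every rail's round tenon is against the fence (all of step 1 and value of joint key_left above 0.004 m), for 0.05 s.
3. the right key is pressed while every rail's round tenon is against the fence (all of step 1 and value of joint key_right above 0.004 m), for 0.05 s.
4. the start key is pressed while every rail's round tenon is against the fence (all of step 1 and value of joint key_start above 0.004 m), for 0.05 s.
5. every rail has been turned end for end and lies in a channel with its plain end against the fence (x of rail1_tenon in the frame of machine between -0.104 and -0.095 m and (y of rail1 in the frame of machine between -0.087 and -0.073 m or y of rail1 in the frame of machine between -0.007 and 0.007 m or y of rail1 in the frame of machine between 0.073 and 0.087 m) and z of each of rail1, rail2, rail3 in the frame of machine below 0.034 m and angle between the x axis of each of rail1, rail2, rail3 and the x axis of machine, either way round below 0.13 rad and linear speed of each of rail1, rail2, rail3 below 0.03 m/s and x of rail2_tenon in the frame of machine between -0.104 and -0.095 m and (y of rail2 in the frame of machine between -0.087 and -0.073 m or y of rail2 in the frame of machine between -0.007 and 0.007 m or y of rail2 in the frame of machine between 0.073 and 0.087 m) and x of rail3_tenon in the frame of machine between -0.104 and -0.095 m and (y of rail3 in the frame of machine between -0.087 and -0.073 m or y of rail3 in the frame of machine between -0.007 and 0.007 m or y of rail3 in the frame of machine between 0.073 and 0.087 m)), for 0.3 s.
6. the right key is pressed while every rail's plain end is against the fence (all of step 5 and value of joint key_right above 0.004 m), for 0.05 s.
7. the middle key is pressed while every rail's plain end is against the fence (all of step 5 and value of joint key_middle above 0.004 m), for 0.05 s.
8. the start key is pressed while every rail's plain end is against the fence (all of step 5 and value of joint key_start above 0.004 m), for 0.05 s.
At the end, for the whole second after the job is handed in: every rail on the bench lies on the tray's floor at rest (its middle inside the walls and no more than 26 mm above the bench), and all keys are up (x of rail1 in the frame of tray between -0.07 and 0.07 m and y of rail1 in the frame of tray between -0.105 and 0.105 m and z of each of rail1, rail2, rail3 in the frame of tray below 0.026 m and linear speed of each of rail1, rail2, rail3 below 0.02 m/s and x of rail2 in the frame of tray between -0.07 and 0.07 m and y of rail2 in the frame of tray between -0.105 and 0.105 m and x of rail3 in the frame of tray between -0.07 and 0.07 m and y of rail3 in the frame of tray between -0.105 and 0.105 m and value of joint each of key_left, key_middle, key_right, key_start, key_clear below 0.002 m); the robot touches nothing.
It fails at once if the clear key is pressed (value of joint key_clear above 0.004 m).
It fails at once if two keys are down at once (value of joint each of key_left, key_middle above 0.004 m or value of joint each of key_left, key_right above 0.004 m or value of joint each of key_left, key_start above 0.004 m or value of joint each of key_left, key_clear above 0.004 m or value of joint each of key_middle, key_right above 0.004 m or value of joint each of key_middle, key_start above 0.004 m or value of joint each of key_middle, key_clear above 0.004 m or value of joint each of key_right, key_start above 0.004 m or value of joint each of key_right, key_clear above 0.004 m or value of joint each of key_start, key_clear above 0.004 m).
It fails at once if the middle key is pressed while a rail's tenon is against the fence (value of joint key_middle above 0.004 m and ((x of rail1_tenon in the frame of machine between -0.004 and 0.005 m and (y of rail1 in the frame of machine between -0.087 and -0.073 m or y of rail1 in the frame of machine between -0.007 and 0.007 m or y of rail1 in the frame of machine between 0.073 and 0.087 m) and z of rail1 in the frame of machine below 0.034 m and angle between the x axis of rail1 and the x axis of machine, either way round below 0.13 rad and linear speed of rail1 below 0.03 m/s) or (x of rail2_tenon in the frame of machine between -0.004 and 0.005 m and (y of rail2 in the frame of machine between -0.087 and -0.073 m or y of rail2 in the frame of machine between -0.007 and 0.007 m or y of rail2 in the frame of machine between 0.073 and 0.087 m) and z of rail2 in the frame of machine below 0.034 m and angle between the x axis of rail2 and the x axis of machine, either way round below 0.13 rad and linear speed of rail2 below 0.03 m/s) or (x of rail3_tenon in the frame of machine between -0.004 and 0.005 m and (y of rail3 in the frame of machine between -0.087 and -0.073 m or y of rail3 in the frame of machine between -0.007 and 0.007 m or y of rail3 in the frame of machine between 0.073 and 0.087 m) and z of rail3 in the frame of machine below 0.034 m and angle between the x axis of rail3 and the x axis of machine, either way round below 0.13 rad and linear speed of rail3 below 0.03 m/s))).
It fails at once if the left key is pressed while a rail's plain end is against the fence (value of joint key_left above 0.004 m and ((x of rail1_tenon in the frame of machine between -0.104 and -0.095 m and (y of rail1 in the frame of machine between -0.087 and -0.073 m or y of rail1 in the frame of machine between -0.007 and 0.007 m or y of rail1 in the frame of machine between 0.073 and 0.087 m) and z of rail1 in the frame of machine below 0.034 m and angle between the x axis of rail1 and the x axis of machine, either way round below 0.13 rad and linear speed of rail1 below 0.03 m/s) or (x of rail2_tenon in the frame of machine between -0.104 and -0.095 m and (y of rail2 in the frame of machine between -0.087 and -0.073 m or y of rail2 in the frame of machine between -0.007 and 0.007 m or y of rail2 in the frame of machine between 0.073 and 0.087 m) and z of rail2 in the frame of machine below 0.034 m and angle between the x axis of rail2 and the x axis of machine, either way round below 0.13 rad and linear speed of rail2 below 0.03 m/s) or (x of rail3_tenon in the frame of machine between -0.104 and -0.095 m and (y of rail3 in the frame of machine between -0.087 and -0.073 m or y of rail3 in the frame of machine between -0.007 and 0.007 m or y of rail3 in the frame of machine between 0.073 and 0.087 m) and z of rail3 in the frame of machine below 0.034 m and angle between the x axis of rail3 and the x axis of machine, either way round below 0.13 rad and linear speed of rail3 below 0.03 m/s))).
It fails at once if a bystander is moved by more than 4 cm (distance of any of gluepot, bowl, brush, tape, offcut, sander from where it was at the start of the episode above 0.04 m).
Of rail1, rail2, rail3 only 2 to 3 are there at a start; the rules pass over those that are not, and their reading is None.
At some moment in a run one of rail1, rail2, rail3 may be knocked a few centimetres aside while the robot is not near it.
Once in a run the grip may slacken for a moment while it holds something.
It also fails if it takes over 210 s, if anything falls off the work surface, if the arm or the gripper's body presses on something with over 40 N, if the wrist force passes 120 N, or if a joint passes its speed limit or range.

## Working session

There is one attempt and no reset: what is moved stays moved. The work goes in short steps, Python scripts to look and compute and a tool call to move; the robot and the scene stay as the last step left them, time stands still between calls to the robot, and variables do not carry over. Pictures are saved under pics/ and viewed, about 12 in all and at most 16, crops included, and the job is handed in when it is done.

Besides the shell and the picture viewer there is one more tool, called after "Request:" in YAML: its name, and indented under it one key for each argument. move_arm: Moves the arm, as the interface text tells. Its arguments: {"type":"object","properties":{"targets":{"type":"array"},"force":{"type":"number"}},"required":["targets"]}

```bash
ls; mkdir -p pics; cat > h.py <<'E'
import numpy as np, cv2
from plant import env
def grab(n):
    im,d=env.get_image(n); return im,d
def save(n,im): cv2.imwrite('pics/'+n,cv2.cvtColor(im,cv2.COLOR_RGB2BGR))
def cam(n):
    c=env.get_calibration(n)
    if 'hand_eye' in c:
        s=env.get_state(); T=np.eye(4);T[:3,:3]=s['orientation'];T[:3,3]=s['eef_pos']
        W=T@np.array(c['hand_eye']); R=W[:3,:3].T; return c,R,-R@W[:3,3]
    return c,np.array(c['R']),np.array(c['t'])
def rays(C,uv):
    c,R,t=C; K=np.array([[c['fx'],0,c['cx']],[0,c['fy'],c['cy']],[0,0,1.]])
    p=cv2.undistortPoints(np.array(uv,float).reshape(-1,1,2),K,np.array([c['k1'],0,0,0,0.]))[:,0]
    return np.c_[p,np.ones(len(p))]
def plane(C,uv,z):
    c,R,t=C; o=-R.T@t; d=rays(C,uv)@R; return o+d*((z-o[2])/d[:,2])[:,None]
def bydepth(C,uv,dep):
    c,R,t=C; uv=np.array(uv).reshape(-1,2); z=dep[uv[:,1].astype(int),uv[:,0].astype(int)]
    return (rays(C,uv)*z[:,None]-t)@R
def cloud(C,dep):
    v,u=np.mgrid[0:480,0:640]; return bydepth(C,np.c_[u.ravel(),v.ravel()],dep).reshape(480,640,3)
def pix(C,P):
    c,R,t=C; p=np.atleast_2d(P)@R.T+t; x=p[:,:2]/p[:,2:]; r=(x**2).sum(1,keepdims=True)
    x=x*(1+c['k1']*r); return np.c_[x[:,0]*c['fx']+c['cx'],x[:,1]*c['fy']+c['cy']]
E
python3 - <<'E'
from h import *
print(env.tcp_to_grasp); s=env.get_state(); print(s)
for n in('top','side'):
    C=cam(n);im,d=grab(n);save(n+'0.png',im);np.savez('/tmp/'+n,im=im,d=d)
    print(n,-C[1].T@C[2],C[1][2])
E
```

```text
pics
0.0187
{'time': 0.0, 'joints': array([-82.21851504,  22.87419823,   2.58118688,  88.11430303,
        -1.07351533,  69.15003228,  -2.90473388]), 'qd': array([ 0.01617428, -0.01402696,  0.12576225, -0.0638668 ,  0.01088898,
        0.00796705,  0.02597175]), 'joint_efforts': array([ 4.83551946e-05, -4.75129473e+01,  1.36459574e+00, -2.54215747e+01,
        1.16768328e-02,  9.42931278e-03, -4.76412211e-06]), 'eef_pos': array([0.15105894, 0.63154803, 0.23023709]), 'orientation': array([[-9.72578182e-01,  2.32575909e-01, -3.54941945e-04],
       [ 2.32576153e-01,  9.72576206e-01, -1.96393311e-03],
       [-1.11555439e-04, -1.99262953e-03, -9.99998008e-01]]), 'contact_force': array([-0.2718386 ,  0.1963347 ,  0.48359677]), 'wrist_torque': array([0.01459047, 0.03592132, 0.0233622 ]), 'opening': 0.08520207465675242}
top [ 0.38916589 -0.01124384  1.43490678] [ 0.06692974  0.00473382 -0.99774646]
side [ 0.26110692 -0.95893063  0.66767748] [ 0.20032794  0.83125576 -0.51853889]
```

View pics/top0.png

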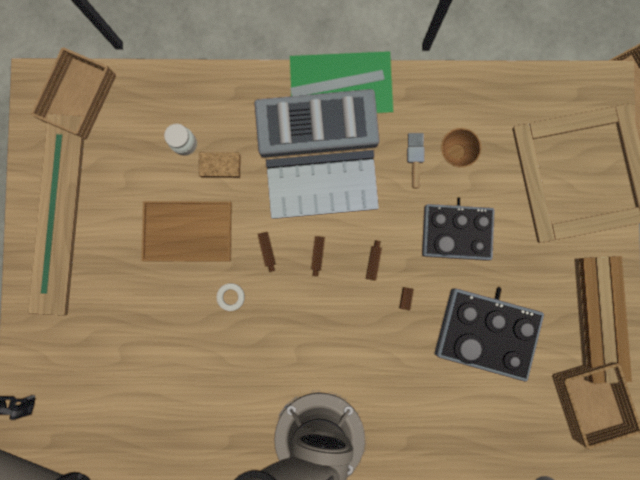

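View pics/side0.png

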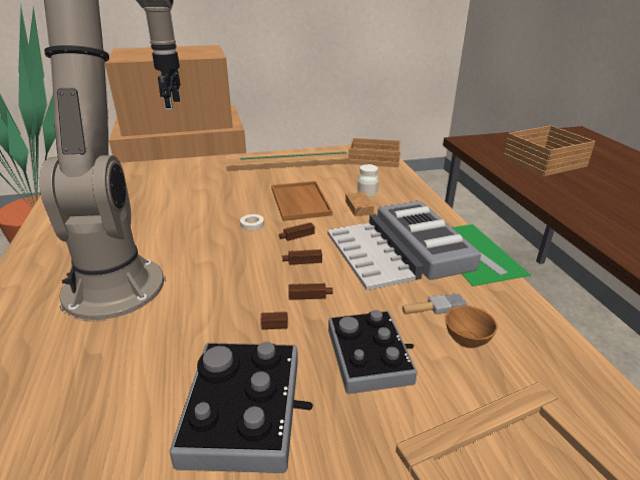

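Three rails lie at top-view pixels (266,252), (318,256) and (374,260). The machine bed is at (322,185) and the tray at (187,232). Of the two consoles, the one at (459,231) looks about 170 mm wide and the other, at (489,334), about 235. The offcut at (406,298) is not a rail. Coarse measurement comes next.

```bash
python3 - <<'E'
from h import *
C=cam('top');D=np.load('/tmp/top.npz');im,d=D['im'],D['d']
P=cloud(C,d)
hsv=cv2.cvtColor(im,cv2.COLOR_RGB2HSV)
def box(m,name,z,lo):
    m=cv2.morphologyEx(m.astype(np.uint8)*255,cv2.MORPH_OPEN,np.ones((2,2)))
    for c in cv2.findContours(m,0,2)[0]:
        if cv2.contourArea(c)<lo: continue
        q=plane(C,c[:,0],z)[:,:2].astype(np.float32)*1000
        r=cv2.minAreaRect(q); mu=c[:,0].mean(0)
        print(name,mu.round(),[np.round(x,1) for x in r], 'median z',np.median(P[...,2][cv2.drawContours(np.zeros_like(m),[c],-1,1,-1)>0]).round(4))
roi=np.zeros(im.shape[:2],bool);roi[215:320,220:430]=1
box((im.sum(2)<200)&roi,'dark',.026,40)
roi=np.zeros(im.shape[:2],bool);roi[190:390,420:560]=1
box((hsv[...,1]<70)&(hsv[...,2]<140)&roi,'console',.038,500)
# machine corners, tray corners (hand-picked pixels)
print('bed',plane(C,[[273,217],[378,208]],.015).round(4)); print('fence top front',plane(C,[[267,167],[374,159]],.041).round(4))
print('tray',plane(C,[[143,202],[231,202],[231,262],[143,262]],.016).round(4))
E
```

```text
dark [406. 298.] [array([ 342.7, -213.1]), array([24.2, 48.4]), np.float64(80.3)] median z 0.0259
dark [375. 261.] [array([ 436.4, -133.8]), array([23.1, 94.3]), np.float64(80.5)] median z 0.025
dark [318. 254.] [array([445.9,   5.1]), array([20.5, 92.8]), np.float64(83.7)] median z 0.025
dark [268. 252.] [array([454.9, 128.9]), array([95.6, 22.2]), np.float64(14.7)] median z 0.0253
console [492. 335.] [array([ 265.2, -414.3]), array([232.4, 188. ]), np.float64(74.8)] median z 0.0512
console [453. 229.] [array([ 507.7, -340. ]), array([170.6, 133.3]), np.float64(87.4)] median z 0.0389
bed [[ 0.5446  0.1186  0.015 ]
 [ 0.5687 -0.144   0.015 ]]
fence top front [[ 0.6658  0.1325  0.041 ]
 [ 0.6871 -0.1317  0.041 ]]
tray [[0.5804 0.4445 0.016 ]
 [0.5817 0.2242 0.016 ]
 [0.4314 0.2217 0.016 ]
 [0.4302 0.4404 0.016 ]]
```

```bash
cat > plan.py <<'E'
from h import *
def wrap(a,p): return (a+p/2)%p-p/2
def plan(wps):
    """wps: (x,y,z [m], yaw deg of tool y axis (mod 180), fingers). Prints one row target per call (tool frame mm, rad)."""
    s=env.get_state(); p=np.array(s['eef_pos']); R=np.array(s['orientation']); yaw=np.arctan2(R[1,1],R[0,1])
    print('now',p.round(4),'yaw',np.degrees(yaw).round(1),'t',s['time'])
    for x,y,z,a,f in wps:
        g=np.array([x,y,z]); dy=wrap(np.radians(a)-yaw,np.pi)
        n=int(max(1,np.ceil(np.linalg.norm(g-p)/.235),np.ceil(abs(dy)/.7)))
        p0,y0=p,yaw
        for i in range(n):
            t=p0+(g-p0)*(i+1)/n; ty=y0+dy*(i+1)/n
            Y=np.array([np.cos(yaw),np.sin(yaw),0]); X=np.array([-Y[1],Y[0],0]) # z down: x=y cross z
            X=np.cross(Y,[0,0,-1]); q=(t-p)*1000
            d=[round(q@X,1),round(q@Y,1),round(-q[2],1)]; sp=round(-(ty-yaw),3)
            p=p+(X*d[0]+Y*d[1])/1000-np.array([0,0,d[2]])/1000; yaw=yaw-sp
            print(f'x {d[0]} y {d[1]} z {d[2]} spin {sp} f {f}')
E
python3 - <<'E'
from plan import *
print(np.round(env.get_calibration('wrist')['hand_eye'],3), env.get_calibration('wrist')['fx'])
plan([(.38,.38,.33,95.2,1),(.52,.0,.36,95.2,1)])
E
```

```text
[[-0.001 -0.946 -0.325  0.084]
 [ 1.    -0.001  0.    -0.   ]
 [-0.001 -0.325  0.946 -0.144]
 [ 0.     0.     0.     1.   ]] 422.0427370427437
now [0.151  0.6316 0.2304] yaw 76.6 t 0.1
x -140.6 y -95.8 z -49.8 spin -0.163 f 1
x -123.2 y -117.2 z -49.8 spin -0.162 f 1
x -52.6 y -195.6 z -15.0 spin -0.0 f 1
x -52.5 y -195.5 z -15.0 spin -0.0 f 1
```

Request:
move_arm:
  targets:
    - {"x":-30,"y":-20,"z":-10,"spin":-0.04,"fingers":1}
    - {"x":-60,"y":-40,"z":-20,"spin":-0.08,"fingers":1}
    - {"x":-90,"y":-60,"z":-30,"spin":-0.12,"fingers":1}
    - {"x":-120,"y":-80,"z":-40,"spin":-0.163,"fingers":1}
    - {"x":-141,"y":-96,"z":-50,"spin":-0.163,"fingers":1}

```text
time: 0.6
eef_pos: [0.2681, 0.5036, 0.2813]
orientation: [[-0.997, 0.074, 0.001], [0.074, 0.997, -0.001], [-0.001, -0.001, -1.0]]
contact_force: [0.6, -0.1, 0.9]
opening: 0.0854
```

Request:
move_arm:
  targets:
    - {"x":-123,"y":-117,"z":-50,"spin":-0.162,"fingers":1}
    - {"x":-123,"y":-117,"z":-50,"spin":-0.162,"fingers":1}
    - {"x":-123,"y":-117,"z":-50,"spin":-0.162,"fingers":1}
    - {"x":-123,"y":-117,"z":-50,"spin":-0.162,"fingers":1}
    - {"x":-123,"y":-117,"z":-50,"spin":-0.162,"fingers":1}

```text
time: 1.1
eef_pos: [0.3848, 0.3761, 0.3328]
orientation: [[-0.997, -0.081, 0.003], [-0.081, 0.997, 0.0], [-0.003, -0.0, -1.0]]
contact_force: [0.4, 1.6, 0.3]
opening: 0.0853
```

Request:
move_arm:
  targets:
    - {"x":-53,"y":-196,"z":-15,"spin":0,"fingers":1}
    - {"x":-53,"y":-196,"z":-15,"spin":0,"fingers":1}
    - {"x":-53,"y":-196,"z":-15,"spin":0,"fingers":1}
    - {"x":-53,"y":-196,"z":-15,"spin":0,"fingers":1}
    - {"x":-53,"y":-196,"z":-15,"spin":0,"fingers":1}

```text
time: 1.6
eef_pos: [0.4528, 0.1833, 0.3467]
orientation: [[-0.997, -0.079, 0.001], [-0.079, 0.997, -0.002], [-0.001, -0.002, -1.0]]
contact_force: [-0.4, 0.2, 0.3]
opening: 0.0856
```

Request:
move_arm:
  targets:
    - {"x":-53,"y":-196,"z":-15,"spin":0,"fingers":1}
    - {"x":-53,"y":-196,"z":-15,"spin":0,"fingers":1}
    - {"x":-53,"y":-196,"z":-15,"spin":0,"fingers":1}
    - {"x":-53,"y":-196,"z":-15,"spin":0,"fingers":1}
    - {"x":-53,"y":-196,"z":-15,"spin":0,"fingers":1}

```text
time: 2.1
eef_pos: [0.5222, -0.007, 0.3615]
orientation: [[-0.997, -0.08, 0.001], [-0.08, 0.997, -0.004], [-0.001, -0.004, -1.0]]
contact_force: [-0.5, -0.2, 0.4]
opening: 0.0854
```

Request:
move_arm:
  targets:
    - {"x":0,"y":0,"z":0,"spin":0,"fingers":1}
    - {"x":0,"y":0,"z":0,"spin":0,"fingers":1}
    - {"x":0,"y":0,"z":0,"spin":0,"fingers":1}
    - {"x":0,"y":0,"z":0,"spin":0,"fingers":1}
    - {"x":0,"y":0,"z":0,"spin":0,"fingers":1}

```text
time: 2.6
eef_pos: [0.521, 0.0008, 0.3612]
orientation: [[-0.996, -0.092, -0.0], [-0.092, 0.996, 0.0], [0.0, 0.0, -1.0]]
contact_force: [-0.3, 0.9, 0.9]
opening: 0.0855
```

```bash
python3 - <<'E'
from h import *
s=env.get_state();print(s['eef_pos'],s['orientation'].round(4).tolist(),s['time'],np.abs(s['qd']).max(),s['contact_force'])
C=cam('wrist');im,d=grab('wrist');save('w1.png',im);np.savez('/tmp/w1',im=im,d=d,R=C[1],t=C[2])
E
```

```text
[0.52103514 0.00075936 0.36122984] [[-0.9957, -0.0921, -0.0001], [-0.0921, 0.9957, 0.0003], [0.0001, 0.0003, -1.0]] 2.6 0.42303755557387646 [-0.27766355  0.89703767  0.87317621]
```

View pics/w1.png

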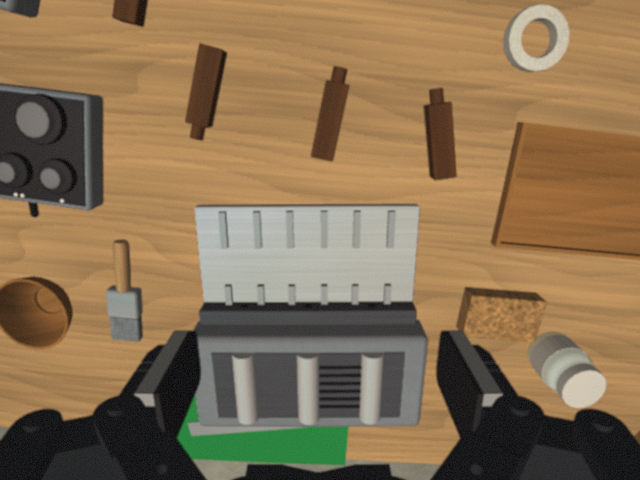

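The wrist view shows the three rails at (205,90) with its tenon toward the machine, (330,115) with its tenon toward the robot, and (440,135) likewise. The bed spans columns 196–418 and rows 206–302, with the rib pairs visible. Refining from depth.

```bash
cat > meas.py <<'E'
from h import *
def rails(P,im,zlo=.020,zhi=.032,roi=None,thr=190):
    """bar top faces: dark points in height band -> centre of bar rect, axis angle, tenon side"""
    dark=(im.astype(int).sum(2)<thr)
    m=dark&(P[...,2]>zlo)&(P[...,2]<zhi)
    if roi is not None: m&=(P[...,0]>roi[0])&(P[...,0]<roi[1])&(P[...,1]>roi[2])&(P[...,1]<roi[3])
    n,l=cv2.connectedComponents(m.astype(np.uint8)); out=[]
    for i in range(1,n):
        k=l==i
        if k.sum()<150: continue
        q=P[k][:,:2]*1000; r=cv2.minAreaRect(q.astype(np.float32))
        (c,(w,h),a)=r; 
        if w<h: a+=90; w,h=h,w
        if not(60<w<115 and 15<h<40): print('skip',np.round(c,1),round(w),round(h)); continue
        u=np.array([np.cos(np.radians(a)),np.sin(np.radians(a))]); s=(q-c)@u; v=(q-c)@[-u[1],u[0]]
        wd=lambda z: np.ptp(np.percentile(v[z],[5,95])) if z.sum()>3 else 0
        lo,hi=wd(s<s.min()+9),wd(s>s.max()-9)
        out.append((np.array(c),a,w,h,lo,hi,np.median(P[k][:,2]),k))
        print('rail c',np.round(c,1),'axis',round(a,1),'L',round(w,1),'W',round(h,1),'wid lo/hi',round(lo,1),round(hi,1),'z',np.median(P[k][:,2]).round(4))
    return out
E
python3 - <<'E'
from meas import *
D=np.load('/tmp/w1.npz');C=(env.get_calibration('wrist'),D['R'],D['t']);im=D['im'];P=cloud(C,D['d'])
print('bench z',np.median(P[60:90,240:300,2]),np.median(P[150:200,240:480,2]), 'bed',np.median(P[250:280,265:285,2]),'fencetop',[np.median(P[r,300:320,2]).round(3) for r in range(296,328,2)])
print('face x',[np.median(P[r,300:320,0]).round(4) for r in range(296,328,2)])
rails(P,im)
E=plane(C,[[196,206],[418,206],[202,302.5],[414,302.5]],.015)*1000;print(E.round(1))
# ribs: bright comps? print rib columns at top z .023
g=cv2.cvtColor(im,cv2.COLOR_RGB2GRAY)
z=P[...,2]
for r in(230,293): print(r,[ (c,int(g[r,c])) for c in range(196,420) if g[r,c]<g[r,c-2]-8])
T=np.load('/tmp/top.npz');Ct=cam('top');Pt=cloud(Ct,T['d']);print('TOP');rails(Pt,T['im'],thr=220)
E
```

```text
bench z 0.0011058638146698187 0.0011365074166672846 bed 0.01597623331375214 fencetop [np.float64(0.016), np.float64(0.016), np.float64(0.016), np.float64(0.018), np.float64(0.024), np.float64(0.03), np.float64(0.034), np.float64(0.04), np.float64(0.042), np.float64(0.042), np.float64(0.042), np.float64(0.042), np.float64(0.042), np.float64(0.042), np.float64(0.042), np.float64(0.026)]
face x [np.float64(0.67), np.float64(0.6725), np.float64(0.6759), np.float64(0.6772), np.float64(0.6771), np.float64(0.6773), np.float64(0.6777), np.float64(0.6777), np.float64(0.6792), np.float64(0.6822), np.float64(0.6849), np.float64(0.6875), np.float64(0.6902), np.float64(0.6932), np.float64(0.6961), np.float64(0.7076)]
skip [ 358.2 -214.4] 26 24
rail c [ 437.2 -131.5] axis 170.2 L 96.8 W 24.3 wid lo/hi 8.9 19.0 z 0.0268
rail c [446.   8.] axis 173.6 L 96.6 W 23.0 wid lo/hi 17.4 9.4 z 0.027
rail c [456.1 131.9] axis 14.3 L 96.4 W 25.1 wid lo/hi 9.6 20.7 z 0.027
skip [ 509.9 -255.3] 125 6
rail c [ 721.5 -368.5] axis 17.0 L 76.5 W 32.8 wid lo/hi 15.4 13.9 z 0.0268
skip [643.9 253.2] 93 3
skip [677.5  
[... 329 characters left out ...]
, (353, 156), (354, 149), (386, 164), (387, 141), (388, 139), (417, 164), (418, 150), (419, 145)]
293 [(224, 171), (225, 159), (226, 153), (230, 139), (231, 114), (257, 167), (258, 158), (259, 155), (263, 136), (264, 141), (288, 166), (289, 159), (290, 155), (321, 164), (322, 155), (323, 153), (351, 161), (352, 149), (383, 155), (384, 137), (385, 143), (412, 156), (413, 132), (414, 122)]
TOP
skip [ 721.4 -358.1] 82 52
rail c [461.6 133. ] axis 15.0 L 87.3 W 24.4 wid lo/hi 17.2 19.9 z 0.0256
rail c [453.6   7.2] axis 174.3 L 83.1 W 22.8 wid lo/hi 19.7 19.5 z 0.0256
rail c [ 438.7 -132.6] axis 170.2 L 94.4 W 22.8 wid lo/hi 7.0 19.4 z 0.025
skip [ 298.6 -638.2] 285 62
skip [ 345.  -212.2] 52 23
```

```bash
python3 - <<'E'
from h import *
s=env.get_state();print(s['joints'].round(2),s['eef_pos'])
D=np.load('/tmp/w1.npz');C=(env.get_calibration('wrist'),D['R'],D['t']);P=cloud(C,D['d']);im=D['im']
# fence face points by height -> line fit
k=(P[...,2]>.024)&(P[...,2]<.038)&(P[...,0]>.62)&(P[...,0]<.71)&(abs(P[...,1])<.13)
k[:296]=0;k[318:]=0
q=P[k]; A=np.polyfit(q[:,1],q[:,0],1); print('face n',k.sum(),'slope deg',np.degrees(np.arctan(A[0])),'x at y=0',A[1],'sd',np.std(q[:,0]-np.polyval(A,q[:,1])))
# ribs: points z .021-.027 on bed
k=(P[...,2]>.0215)&(P[...,2]<.0275)&(P[...,0]>.53)&(P[...,0]<.70);k[:206]=0;k[304:]=0
n,l,st,ce=cv2.connectedComponentsWithStats(k.astype(np.uint8))
for i in range(1,n):
    if st[i,4]>40: print('rib',(P[l==i].mean(0)*1000).round(1),st[i,4])
E
```

```text
[-32.89   5.66  30.92  94.71  -2.96  80.44  93.66] [5.21092648e-01 4.66433486e-04 3.61278323e-01]
face n 1224 slope deg -5.469167984194792 x at y=0 0.6772316267846784 sd 0.002668832009431216
rib [578.2  13.4  24. ] 249
rib [574.   51.7  24. ] 224
rib [570.3  92.2  24. ] 259
rib [ 589.6 -106.9   23.9] 264
rib [586.  -65.8  23.9] 259
rib [582.7 -27.   23.9] 257
rib [ 690.5 -371.1   24.6] 79
rib [662.6  22.   23.9] 110
rib [659.5  59.5  23.9] 123
rib [655.4 100.3  23.9] 130
rib [673.9 -98.8  23.8] 121
rib [669.9 -57.9  23.9] 117
rib [666.7 -19.   24. ] 108
rib [645.3 248.4  24.3] 167
```

```bash
cat >> plan.py <<'E'
O=np.array([.6771,.0022]); PSI=5.5
def M(x,y):
    c,s=np.cos(np.radians(PSI)),np.sin(np.radians(PSI)); return O+np.array([c*x-s*y,s*x+c*y])/1000
def inM(p):
    c,s=np.cos(np.radians(PSI)),np.sin(np.radians(PSI)); d=np.array(p)[:2]-O; return np.array([c*d[0]+s*d[1],-s*d[0]+c*d[1]])*1000
E
python3 - <<'E'
from plan import *
b=M(-54,-80)
plan([(.4372,-.1315,.10,80.2,1),(.4372,-.1315,.006,80.2,1),(.4372,-.1315,.006,80.2,.1),(.4372,-.1315,.10,80.2,.1),(*b,.10,95.5,.1)])
E
```

```text
now [5.211e-01 5.000e-04 3.613e-01] yaw 95.3 t 2.65
x 47.8 y -61.9 z 130.6 spin 0.131 f 1
x 39.3 y -67.5 z 130.7 spin 0.132 f 1
x 0.0 y -0.0 z 94.0 spin -0.0 f 1
x 0.0 y -0.0 z -0.0 spin -0.0 f 0.1
x 0.0 y -0.0 z -94.0 spin -0.0 f 0.1
x -182.6 y 81.2 z -0.0 spin -0.267 f 0.1
```

Request:
move_arm:
  targets:
    - {"x":48,"y":-62,"z":131,"spin":0.131,"fingers":1}
    - {"x":48,"y":-62,"z":131,"spin":0.131,"fingers":1}
    - {"x":48,"y":-62,"z":131,"spin":0.131,"fingers":1}
    - {"x":48,"y":-62,"z":131,"spin":0.131,"fingers":1}
    - {"x":48,"y":-62,"z":131,"spin":0.131,"fingers":1}

```text
time: 3.15
eef_pos: [0.4782, -0.0665, 0.2297]
orientation: [[-0.999, 0.042, -0.002], [0.042, 0.999, 0.0], [0.002, 0.0, -1.0]]
contact_force: [0.6, 0.9, 0.3]
opening: 0.0852
```

Request:
move_arm:
  targets:
    - {"x":39.3,"y":-67.5,"z":131,"spin":0.132,"fingers":0.8}
    - {"x":39.3,"y":-67.5,"z":131,"spin":0.132,"fingers":0.8}
    - {"x":39.3,"y":-67.5,"z":131,"spin":0.132,"fingers":0.8}
    - {"x":39.3,"y":-67.5,"z":131,"spin":0.132,"fingers":0.8}
    - {"x":39.3,"y":-67.5,"z":131,"spin":0.132,"fingers":0.8}

```text
time: 3.65
eef_pos: [0.4388, -0.132, 0.1]
orientation: [[-0.985, 0.172, 0.002], [0.172, 0.985, -0.0], [-0.002, 0.0, -1.0]]
contact_force: [1.0, 0.8, 1.4]
opening: 0.0682
```

Request:
move_arm:
  targets:
    - {"x":0,"y":0,"z":30,"spin":0,"fingers":0.8}
    - {"x":0,"y":0,"z":60,"spin":0,"fingers":0.8}
    - {"x":0,"y":0,"z":80,"spin":0,"fingers":0.8}
    - {"x":0,"y":0,"z":93,"spin":0,"fingers":0.8}
    - {"x":0,"y":0,"z":93,"spin":0,"fingers":0.8}

```text
time: 4.15
eef_pos: [0.4389, -0.1312, 0.0065]
orientation: [[-0.986, 0.169, 0.001], [0.169, 0.986, 0.001], [-0.001, 0.001, -1.0]]
contact_force: [0.4, -0.1, 0.5]
opening: 0.0683
```

```bash
python3 - <<'E'
from meas import *
s=env.get_state();print(s['eef_pos'],s['contact_force'],s['time'])
C=cam('wrist');im,d=grab('wrist');save('w2.png',im)
E
```

```text
[ 0.43885172 -0.13116935  0.00646577] [ 0.40916781 -0.07839112  0.53813064] 4.15
```

View pics/w2.png

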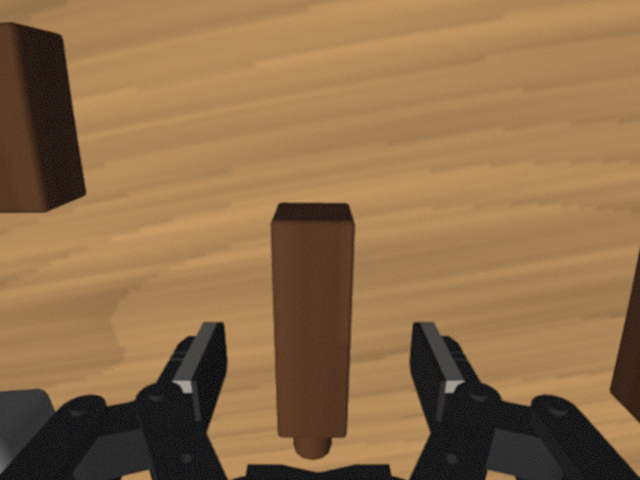

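Rail A is centred between the fingers, with its bar at columns 273–353 and the fingers at 224/412. Offset is about 1.5 mm. Gripping and lifting.

Request:
move_arm:
  targets:
    - {"x":0,"y":0,"z":0,"spin":0,"fingers":0.1}
    - {"x":0,"y":0,"z":0,"spin":0,"fingers":0.1}
    - {"x":0,"y":0,"z":0,"spin":0,"fingers":0.1}
    - {"x":0,"y":0,"z":0,"spin":0,"fingers":0.1}
    - {"x":0,"y":0,"z":0,"spin":0,"fingers":0.1}
  force: 50

```text
time: 4.7
eef_pos: [0.438, -0.1323, 0.0073]
orientation: [[-0.985, 0.172, 0.002], [0.172, 0.985, 0.0], [-0.002, 0.001, -1.0]]
contact_force: [-1.3, 0.9, 6.3]
opening: 0.0248
```

Request:
move_arm:
  targets:
    - {"x":0,"y":0,"z":-20,"spin":0,"fingers":0.1}
    - {"x":0,"y":0,"z":-50,"spin":0,"fingers":0.1}
    - {"x":0,"y":0,"z":-80,"spin":0,"fingers":0.1}
    - {"x":0,"y":0,"z":-94,"spin":0,"fingers":0.1}
    - {"x":0,"y":0,"z":-94,"spin":0,"fingers":0.1}

```text
time: 5.2
eef_pos: [0.4388, -0.1325, 0.1024]
orientation: [[-0.985, 0.172, 0.005], [0.172, 0.985, 0.0], [-0.005, 0.001, -1.0]]
contact_force: [-0.2, -0.7, -0.9]
opening: 0.0249
```

```bash
sed -i 's/\.6771,\.0022/.6771,.0012/' plan.py; python3 - <<'E'
from plan import *
b=M(-54,-80)
plan([(*b,.10,95.5,.1),(*b,.026,95.5,.1)]); print(env.get_state()['opening'])
E
```

```text
now [ 0.4388 -0.1325  0.1024] yaw 80.1 t 5.2
x -181.0 y 81.2 z 2.4 spin -0.269 f 0.1
x 0.0 y 0.0 z 74.0 spin 0.0 f 0.1
0.02485263117583963
```

Request:
move_arm:
  targets:
    - {"x":-45,"y":20,"z":0,"spin":-0.07,"fingers":0.1}
    - {"x":-90,"y":40,"z":0,"spin":-0.14,"fingers":0.1}
    - {"x":-135,"y":60,"z":0,"spin":-0.2,"fingers":0.1}
    - {"x":-170,"y":75,"z":2,"spin":-0.269,"fingers":0.1}
    - {"x":-181,"y":81,"z":2,"spin":-0.269,"fingers":0.1}

```text
time: 5.7
eef_pos: [0.6323, -0.0811, 0.0964]
orientation: [[-0.995, -0.1, 0.0], [-0.1, 0.995, 0.001], [-0.001, 0.001, -1.0]]
contact_force: [-1.3, 0.2, -0.6]
opening: 0.0245
```

Request:
move_arm:
  targets:
    - {"x":0,"y":0,"z":20,"spin":0,"fingers":0.1}
    - {"x":0,"y":0,"z":40,"spin":0,"fingers":0.1}
    - {"x":0,"y":0,"z":50,"spin":0,"fingers":0.1}
    - {"x":0,"y":0,"z":60,"spin":0,"fingers":0.1}
    - {"x":0,"y":0,"z":60,"spin":0,"fingers":0.1}

```text
time: 6.2
eef_pos: [0.6277, -0.0835, 0.0368]
orientation: [[-0.995, -0.095, -0.003], [-0.095, 0.995, 0.0], [0.003, 0.001, -1.0]]
contact_force: [-0.4, -0.2, -0.5]
opening: 0.0249
```

```bash
python3 - <<'E'
from plan import *
C=cam('wrist');im,d=grab('wrist');save('w3.png',im);b=M(-54,-80)
plan([(*b,.0225,95.5,.1)])
E
```

```text
now [ 0.6286 -0.0837  0.0379] yaw 95.5 t 6.25
x -2.4 y -0.2 z 15.4 spin -0.0 f 0.1
```

View pics/w3.png

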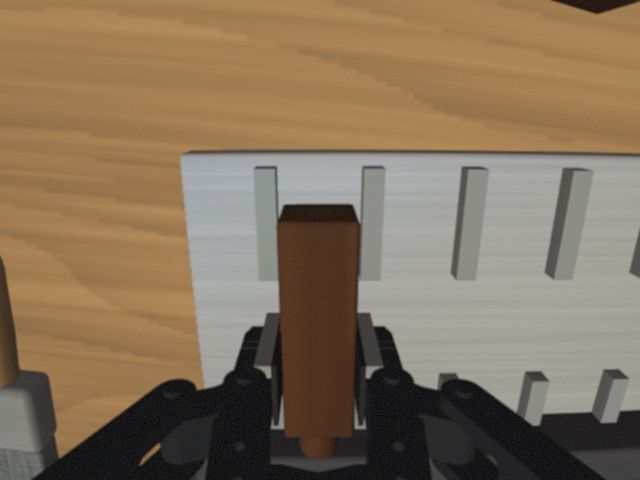

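Rail A (columns 278–357) sits midway between the ribs (277 and 361). Lowering, then easing it to the fence.

Request:
move_arm:
  targets:
    - {"x":0,"y":0,"z":5,"spin":0,"fingers":0.1}
    - {"x":0,"y":0,"z":10,"spin":0,"fingers":0.1}
    - {"x":0,"y":0,"z":14,"spin":0,"fingers":0.1}
    - {"x":0,"y":0,"z":15.5,"spin":0,"fingers":0.1}
    - {"x":0,"y":0,"z":15.5,"spin":0,"fingers":0.1}
  force: 25

```text
time: 6.75
eef_pos: [0.6292, -0.0835, 0.0227]
orientation: [[-0.995, -0.096, 0.0], [-0.096, 0.995, 0.0], [-0.0, 0.0, -1.0]]
contact_force: [-0.4, -0.3, -0.4]
opening: 0.0248
```

Request:
move_arm:
  targets:
    - {"x":-2,"y":0,"z":0,"spin":0,"fingers":0.1}
    - {"x":-4,"y":0,"z":0,"spin":0,"fingers":0.1}
    - {"x":-5,"y":0,"z":0,"spin":0,"fingers":0.1}
    - {"x":-6,"y":0,"z":0,"spin":0,"fingers":0.1}
    - {"x":-6,"y":0,"z":0,"spin":0,"fingers":0.1}

```text
time: 7.25
eef_pos: [0.6354, -0.0829, 0.0228]
orientation: [[-0.995, -0.096, 0.0], [-0.096, 0.995, 0.0], [-0.0, 0.0, -1.0]]
contact_force: [0.3, 0.1, -0.3]
opening: 0.0245
```

```bash
python3 - <<'E'
from plan import *
s=env.get_state();print(s['contact_force'],inM(s['eef_pos']),s['eef_pos'])
E
```

```text
[ 0.31489259  0.06357398 -0.3434414 ] [-49.58005948 -79.72929466] [ 0.63538991 -0.08291427  0.02278866]
```

No contact yet. Going further, 1 mm per row.

Request:
move_arm:
  targets:
    - {"x":-0.5,"y":0,"z":0,"spin":0,"fingers":0.1}
    - {"x":-1,"y":0,"z":0,"spin":0,"fingers":0.1}
    - {"x":-1.5,"y":0,"z":0,"spin":0,"fingers":0.1}
    - {"x":-2,"y":0,"z":0,"spin":0,"fingers":0.1}
    - {"x":-2,"y":0,"z":0,"spin":0,"fingers":0.1}

```text
time: 7.75
eef_pos: [0.6363, -0.0829, 0.0226]
orientation: [[-0.995, -0.096, -0.002], [-0.096, 0.995, 0.0], [0.002, 0.0, -1.0]]
contact_force: [-2.4, -1.0, 0.5]
opening: 0.0247
```

Request:
move_arm:
  targets:
    - {"x":-0.5,"y":0,"z":0,"spin":0,"fingers":0.1}
    - {"x":-1,"y":0,"z":0,"spin":0,"fingers":0.1}
    - {"x":-1.5,"y":0,"z":0,"spin":0,"fingers":0.1}
    - {"x":-2,"y":0,"z":0,"spin":0,"fingers":0.1}
    - {"x":-2,"y":0,"z":0,"spin":0,"fingers":0.1}

```text
time: 8.25
eef_pos: [0.6363, -0.0829, 0.0225]
orientation: [[-0.995, -0.096, -0.006], [-0.096, 0.995, 0.001], [0.006, 0.001, -1.0]]
contact_force: [-7.8, 0.2, 6.1]
opening: 0.0245
```

Request:
move_arm:
  targets:
    - {"x":3,"y":0,"z":0,"spin":0,"fingers":0.1}
    - {"x":3,"y":0,"z":0,"spin":0,"fingers":0.6}
    - {"x":3,"y":0,"z":0,"spin":0,"fingers":0.6}
    - {"x":3,"y":0,"z":0,"spin":0,"fingers":0.6}
    - {"x":3,"y":0,"z":0,"spin":0,"fingers":0.6}

```text
time: 8.75
eef_pos: [0.6368, -0.0827, 0.0229]
orientation: [[-0.995, -0.096, 0.001], [-0.096, 0.995, 0.0], [-0.001, -0.0, -1.0]]
contact_force: [0.4, -0.5, -0.4]
opening: 0.0509
```

Request:
move_arm:
  targets:
    - {"x":3,"y":0,"z":-20,"spin":0,"fingers":0.6}
    - {"x":3,"y":0,"z":-50,"spin":0,"fingers":0.6}
    - {"x":3,"y":0,"z":-80,"spin":0,"fingers":0.8}
    - {"x":3,"y":0,"z":-90,"spin":0,"fingers":0.8}
    - {"x":3,"y":0,"z":-90,"spin":0,"fingers":0.8}

```text
time: 9.25
eef_pos: [0.6345, -0.0834, 0.1145]
orientation: [[-0.995, -0.096, 0.004], [-0.096, 0.995, 0.0], [-0.004, -0.0, -1.0]]
contact_force: [-0.1, -0.4, -0.2]
opening: 0.0684
```

```bash
python3 - <<'E'
from plan import *
print(env.get_state()['joints'].round(1))
plan([(.446,.0075,.11,83.6,.8),(.446,.0075,.009,83.6,.8)])
# check rail A and refresh B,C by top camera
from meas import rails
C=cam('top');im,d=grab('top');P=cloud(C,d)
for r in rails(P,im,zlo=.018,zhi=.048,roi=(.38,.70,-.2,.2),thr=220): print(inM(r[0]/1000))
E
```

```text
[-17.4  30.6  29.1  97.1 -17.3  56.5 113.4]
now [ 0.6345 -0.0834  0.1145] yaw 95.5 t 9.25
x 178.9 y 108.6 z 4.5 spin 0.208 f 0.8
x 0.0 y -0.0 z 101.0 spin 0.0 f 0.8
rail c [451.1  92.1] axis 15.8 L 96.0 W 22.4 wid lo/hi 7.1 17.9 z 0.0255
[-216.29051961  112.1215114 ]
```

Request:
move_arm:
  targets:
    - {"x":45,"y":27,"z":-20,"spin":0.05,"fingers":0.8}
    - {"x":90,"y":54,"z":-50,"spin":0.1,"fingers":0.8}
    - {"x":135,"y":81,"z":-80,"spin":0.15,"fingers":0.8}
    - {"x":170,"y":105,"z":-95,"spin":0.208,"fingers":0.8}
    - {"x":179,"y":109,"z":-95,"spin":0.208,"fingers":0.8}

```text
time: 9.8
eef_pos: [0.4417, 0.0097, 0.2072]
orientation: [[-0.994, 0.11, -0.002], [0.11, 0.994, 0.001], [0.002, 0.0, -1.0]]
contact_force: [0.2, 0.7, 0.7]
opening: 0.0684
```

```bash
python3 - <<'E'
from plan import *
from meas import rails
s=env.get_state();print(s['joints'].round(1),np.abs(s['qd']).max())
C=cam('wrist');im,d=grab('wrist');save('w4.png',im);P=cloud(C,d)
rails(P,im,zlo=.020,zhi=.032,roi=(.33,.55,-.2,.25))
rails(P,im,zlo=.034,zhi=.047,roi=(.5,.7,-.2,.25))
plan([(.446,.0075,.11,83.6,.8),(.446,.0075,.009,83.6,.8)])
E
```

```text
[-40.3   2.6  34.8 117.4  -1.7  60.7  79. ] 44.78110671509353
rail c [449.5  92.5] axis 15.8 L 98.5 W 25.4 wid lo/hi 9.1 22.3 z 0.0269
rail c [445.5   8. ] axis 173.8 L 99.2 W 24.2 wid lo/hi 20.7 8.5 z 0.0269
rail c [632.9 -82.3] axis 5.6 L 97.4 W 24.4 wid lo/hi 18.4 11.1 z 0.0417
skip [676.8  18.1] 141 5
now [0.4384 0.0113 0.2074] yaw 83.8 t 9.85
x -7.9 y -3.0 z 97.4 spin 0.004 f 0.8
x -0.0 y 0.0 z 101.0 spin -0.0 f 0.8
```

View pics/w4.png

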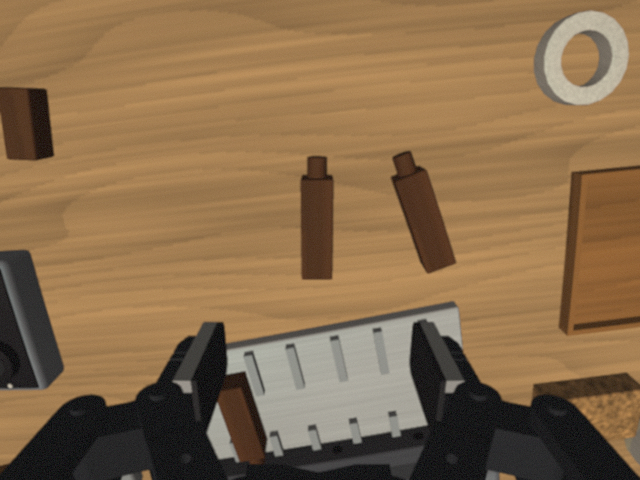

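C has been knocked: it is now at pixel (424,215), at (449.5, 92.5) mm with its tenon at 195.8°. B is unchanged at (317,220), and A lies in the right channel. Picking B.

```bash
python3 - <<'E'
import re
s=open('plan.py').read()
s=s.replace("for x,y,z,a,f in wps:","for x,y,z,a,f,*rel in wps:").replace("-yaw,np.pi)\n","-yaw,np.pi)\n        if rel: dy=np.radians(rel[0])\n")
open('plan.py','w').write(s)
E
python3 - <<'E'
from plan import *
b=M(-54,0)
plan([(.4455,.0078,.10,83.8,.8),(.4455,.0078,.009,83.8,.8),(.4455,.0078,.11,83.8,.1),(*b,.11,0,.1,-168.3),(*b,.0385,-84.5,.1)])
E
```

```text
now [0.4384 0.0113 0.2074] yaw 83.8 t 9.85
x -7.4 y -2.7 z 107.4 spin 0.0 f 0.8
x 0.0 y -0.0 z 91.0 spin 0.0 f 0.8
x 0.0 y -0.0 z -101.0 spin 0.0 f 0.1
x -35.6 y 1.5 z -0.0 spin 0.587 f 0.1
x -28.9 y 20.9 z -0.0 spin 0.588 f 0.1
x -12.3 y 33.5 z -0.0 spin 0.587 f 0.1
x 8.2 y 34.7 z -0.0 spin 0.588 f 0.1
x 26.0 y 24.3 z -0.0 spin 0.587 f 0.1
x 0.0 y -0.0 z 71.5 spin 0.001 f 0.1
```

Request:
move_arm:
  targets:
    - {"x":0,"y":0,"z":40,"spin":0,"fingers":0.8}
    - {"x":0,"y":0,"z":80,"spin":0,"fingers":0.8}
    - {"x":0,"y":0,"z":105,"spin":0,"fingers":0.8}
    - {"x":0,"y":0,"z":105,"spin":0,"fingers":0.8}
    - {"x":0,"y":0,"z":105,"spin":0,"fingers":0.8}

```text
time: 10.35
eef_pos: [0.4441, 0.0078, 0.1022]
orientation: [[-0.994, 0.112, -0.002], [0.112, 0.994, -0.001], [0.002, -0.001, -1.0]]
contact_force: [0.7, -0.1, 0.5]
opening: 0.0681
```

```bash
python3 - <<'E'
from plan import *
from meas import rails
C=cam('wrist');im,d=grab('wrist');P=cloud(C,d)
rails(P,im,zlo=.020,zhi=.032,roi=(.33,.55,-.2,.05))
plan([(.4455,.0078,.009,83.8,.8)])
E
```

```text
rail c [445.4   7.9] axis 173.5 L 98.6 W 24.5 wid lo/hi 20.9 9.1 z 0.0269
now [0.4451 0.008  0.1032] yaw 83.6 t 10.4
x -0.4 y -0.1 z 94.2 spin -0.004 f 0.8
```

Request:
move_arm:
  targets:
    - {"x":0,"y":0,"z":40,"spin":0,"fingers":0.8}
    - {"x":0,"y":0,"z":75,"spin":0,"fingers":0.8}
    - {"x":0,"y":0,"z":92,"spin":0,"fingers":0.8}
    - {"x":0,"y":0,"z":94,"spin":0,"fingers":0.8}
    - {"x":0,"y":0,"z":94,"spin":0,"fingers":0.1}
  force: 50

```text
time: 10.9
eef_pos: [0.4458, 0.0082, 0.0098]
orientation: [[-0.994, 0.112, 0.002], [0.112, 0.994, 0.0], [-0.002, 0.001, -1.0]]
contact_force: [0.9, 1.0, 1.0]
opening: 0.055
```

Request:
move_arm:
  targets:
    - {"x":0,"y":0,"z":0,"spin":0,"fingers":0.1}
    - {"x":0,"y":0,"z":0,"spin":0,"fingers":0.1}
    - {"x":0,"y":0,"z":0,"spin":0,"fingers":0.1}
    - {"x":0,"y":0,"z":0,"spin":0,"fingers":0.1}
    - {"x":0,"y":0,"z":0,"spin":0,"fingers":0.1}

```text
time: 11.4
eef_pos: [0.4461, 0.0084, 0.0104]
orientation: [[-0.994, 0.111, 0.003], [0.111, 0.994, 0.001], [-0.003, 0.002, -1.0]]
contact_force: [-0.6, -0.0, 5.8]
opening: 0.0246
```

Request:
move_arm:
  targets:
    - {"x":0,"y":0,"z":-30,"spin":0,"fingers":0.1}
    - {"x":0,"y":0,"z":-65,"spin":0,"fingers":0.1}
    - {"x":0,"y":0,"z":-95,"spin":0,"fingers":0.1}
    - {"x":0,"y":0,"z":-101,"spin":0,"fingers":0.1}
    - {"x":0,"y":0,"z":-101,"spin":0,"fingers":0.1}

```text
time: 11.9
eef_pos: [0.4455, 0.0086, 0.111]
orientation: [[-0.994, 0.111, 0.003], [0.111, 0.994, 0.002], [-0.003, 0.002, -1.0]]
contact_force: [0.3, -0.3, -0.6]
opening: 0.0249
```

Request:
move_arm:
  targets:
    - {"x":-8,"y":0,"z":0,"spin":0.12,"fingers":0.1}
    - {"x":-16,"y":0,"z":0,"spin":0.24,"fingers":0.1}
    - {"x":-24,"y":1,"z":0,"spin":0.36,"fingers":0.1}
    - {"x":-32,"y":1,"z":0,"spin":0.48,"fingers":0.1}
    - {"x":-36,"y":1.5,"z":0,"spin":0.587,"fingers":0.1}

```text
time: 12.4
eef_pos: [0.4799, 0.0054, 0.1083]
orientation: [[-0.763, 0.647, -0.002], [0.647, 0.763, -0.001], [0.001, -0.002, -1.0]]
contact_force: [0.3, -0.0, 0.3]
opening: 0.0247
```

Request:
move_arm:
  targets:
    - {"x":-6,"y":4,"z":0,"spin":0.12,"fingers":0.1}
    - {"x":-12,"y":8,"z":0,"spin":0.24,"fingers":0.1}
    - {"x":-18,"y":12,"z":0,"spin":0.36,"fingers":0.1}
    - {"x":-24,"y":16,"z":0,"spin":0.48,"fingers":0.1}
    - {"x":-29,"y":21,"z":0,"spin":0.588,"fingers":0.1}

```text
time: 12.9
eef_pos: [0.5152, 0.0028, 0.1082]
orientation: [[-0.275, 0.961, -0.003], [0.961, 0.275, -0.001], [-0.0, -0.003, -1.0]]
contact_force: [-0.6, 0.3, -0.2]
opening: 0.0247
```

Request:
move_arm:
  targets:
    - {"x":-2,"y":7,"z":0,"spin":0.12,"fingers":0.1}
    - {"x":-5,"y":14,"z":0,"spin":0.24,"fingers":0.1}
    - {"x":-8,"y":21,"z":0,"spin":0.36,"fingers":0.1}
    - {"x":-10,"y":28,"z":0,"spin":0.48,"fingers":0.1}
    - {"x":-12,"y":33.5,"z":0,"spin":0.587,"fingers":0.1}

```text
time: 13.4
eef_pos: [0.5509, 0.0009, 0.108]
orientation: [[0.303, 0.953, -0.003], [0.953, -0.303, -0.001], [-0.002, -0.002, -1.0]]
contact_force: [0.9, 0.4, -1.3]
opening: 0.0244
```

Request:
move_arm:
  targets:
    - {"x":2,"y":7,"z":0,"spin":0.12,"fingers":0.1}
    - {"x":4,"y":14,"z":0,"spin":0.24,"fingers":0.1}
    - {"x":6,"y":21,"z":0,"spin":0.36,"fingers":0.1}
    - {"x":7,"y":28,"z":0,"spin":0.48,"fingers":0.1}
    - {"x":8,"y":34.5,"z":0,"spin":0.588,"fingers":0.1}

```text
time: 13.9
eef_pos: [0.5862, -0.0018, 0.1078]
orientation: [[0.781, 0.625, -0.003], [0.625, -0.781, -0.001], [-0.003, -0.001, -1.0]]
contact_force: [-0.3, 0.2, -0.9]
opening: 0.0242
```

Request:
move_arm:
  targets:
    - {"x":6,"y":5,"z":0,"spin":0.12,"fingers":0.1}
    - {"x":12,"y":10,"z":0,"spin":0.24,"fingers":0.1}
    - {"x":18,"y":15,"z":0,"spin":0.36,"fingers":0.1}
    - {"x":24,"y":20,"z":0,"spin":0.48,"fingers":0.1}
    - {"x":26,"y":24,"z":0,"spin":0.587,"fingers":0.1}

```text
time: 14.4
eef_pos: [0.6219, -0.0038, 0.1075]
orientation: [[0.996, 0.089, -0.003], [0.089, -0.996, -0.001], [-0.003, 0.0, -1.0]]
contact_force: [-0.5, 0.7, -0.1]
opening: 0.0248
```

Request:
move_arm:
  targets:
    - {"x":0,"y":0,"z":0,"spin":0,"fingers":0.1}
    - {"x":0,"y":0,"z":0,"spin":0,"fingers":0.1}
    - {"x":0,"y":0,"z":0,"spin":0,"fingers":0.1}
    - {"x":0,"y":0,"z":0,"spin":0,"fingers":0.1}
    - {"x":0,"y":0,"z":0,"spin":0,"fingers":0.1}

```text
time: 14.9
eef_pos: [0.6222, -0.004, 0.1098]
orientation: [[0.996, 0.093, 0.0], [0.093, -0.996, 0.001], [0.0, -0.001, -1.0]]
contact_force: [-0.9, -0.8, 0.1]
opening: 0.0244
```

```bash
python3 - <<'E'
from plan import *
b=M(-54,0); print(env.get_state()['joints'].round(1))
plan([(*b,.0385,-84.5,.1)])
E
```

```text
[-46.7  46.1  66.9 100.2 -46.4  66.3 -50.1]
now [ 0.6222 -0.004   0.1098] yaw -84.7 t 14.9
x 1.2 y 0.1 z 71.3 spin -0.003 f 0.1
```

Request:
move_arm:
  targets:
    - {"x":0,"y":0,"z":25,"spin":0,"fingers":0.1}
    - {"x":0,"y":0,"z":50,"spin":0,"fingers":0.1}
    - {"x":0,"y":0,"z":65,"spin":0,"fingers":0.1}
    - {"x":0,"y":0,"z":72,"spin":0,"fingers":0.1}
    - {"x":0,"y":0,"z":72,"spin":0,"fingers":0.1}

```text
time: 15.4
eef_pos: [0.622, -0.004, 0.0372]
orientation: [[0.996, 0.093, -0.001], [0.093, -0.996, 0.0], [-0.001, -0.0, -1.0]]
contact_force: [0.4, 0.0, -0.1]
opening: 0.0245
```

Request:
move_arm:
  targets:
    - {"x":0,"y":0,"z":3,"spin":0,"fingers":0.1}
    - {"x":0,"y":0,"z":6,"spin":0,"fingers":0.1}
    - {"x":0,"y":0,"z":9,"spin":0,"fingers":0.1}
    - {"x":0,"y":0,"z":12,"spin":0,"fingers":0.1}
    - {"x":0,"y":0,"z":12,"spin":0,"fingers":0.1}
  force: 25

```text
time: 15.9
eef_pos: [0.6224, -0.004, 0.0257]
orientation: [[0.996, 0.093, 0.0], [0.093, -0.996, 0.0], [0.0, -0.0, -1.0]]
contact_force: [-0.2, -0.3, -1.2]
opening: 0.0246
```

Request:
move_arm:
  targets:
    - {"x":1.5,"y":0,"z":0,"spin":0,"fingers":0.1}
    - {"x":3,"y":0,"z":0,"spin":0,"fingers":0.1}
    - {"x":4,"y":0,"z":0,"spin":0,"fingers":0.1}
    - {"x":5,"y":0,"z":0,"spin":0,"fingers":0.1}
    - {"x":5,"y":0,"z":0,"spin":0,"fingers":0.1}

```text
time: 16.4
eef_pos: [0.6275, -0.0036, 0.0258]
orientation: [[0.996, 0.093, 0.0], [0.093, -0.996, 0.0], [0.0, -0.0, -1.0]]
contact_force: [1.4, 0.2, -0.4]
opening: 0.0246
```

Request:
move_arm:
  targets:
    - {"x":0.5,"y":0,"z":0,"spin":0,"fingers":0.1}
    - {"x":1,"y":0,"z":0,"spin":0,"fingers":0.1}
    - {"x":1.5,"y":0,"z":0,"spin":0,"fingers":0.1}
    - {"x":2,"y":0,"z":0,"spin":0,"fingers":0.1}
    - {"x":2,"y":0,"z":0,"spin":0,"fingers":0.1}

```text
time: 16.9
eef_pos: [0.6294, -0.0034, 0.0258]
orientation: [[0.996, 0.093, 0.0], [0.093, -0.996, 0.0], [0.0, -0.0, -1.0]]
contact_force: [-0.3, -0.4, -0.5]
opening: 0.0245
```

Request:
move_arm:
  targets:
    - {"x":0.5,"y":0,"z":0,"spin":0,"fingers":0.1}
    - {"x":1,"y":0,"z":0,"spin":0,"fingers":0.1}
    - {"x":1.5,"y":0,"z":0,"spin":0,"fingers":0.1}
    - {"x":2,"y":0,"z":0,"spin":0,"fingers":0.1}
    - {"x":2,"y":0,"z":0,"spin":0,"fingers":0.1}

```text
time: 17.4
eef_pos: [0.6303, -0.0033, 0.0256]
orientation: [[0.996, 0.093, -0.002], [0.093, -0.996, 0.0], [-0.002, -0.001, -1.0]]
contact_force: [-3.8, -0.1, 1.3]
opening: 0.0244
```

Request:
move_arm:
  targets:
    - {"x":0.5,"y":0,"z":0,"spin":0,"fingers":0.1}
    - {"x":1,"y":0,"z":0,"spin":0,"fingers":0.1}
    - {"x":1.5,"y":0,"z":0,"spin":0,"fingers":0.1}
    - {"x":2,"y":0,"z":0,"spin":0,"fingers":0.1}
    - {"x":2,"y":0,"z":0,"spin":0,"fingers":0.1}

```text
time: 17.9
eef_pos: [0.6303, -0.0034, 0.0255]
orientation: [[0.996, 0.092, -0.006], [0.092, -0.996, 0.001], [-0.006, -0.002, -1.0]]
contact_force: [-8.7, 1.2, 4.5]
opening: 0.0243
```

Request:
move_arm:
  targets:
    - {"x":-3,"y":0,"z":0,"spin":0,"fingers":0.1}
    - {"x":-3,"y":0,"z":0,"spin":0,"fingers":0.6}
    - {"x":-3,"y":0,"z":0,"spin":0,"fingers":0.6}
    - {"x":-3,"y":0,"z":0,"spin":0,"fingers":0.6}
    - {"x":-3,"y":0,"z":-5,"spin":0,"fingers":0.6}

```text
time: 18.4
eef_pos: [0.6304, -0.0031, 0.0305]
orientation: [[0.996, 0.093, -0.0], [0.093, -0.996, 0.0], [-0.0, -0.0, -1.0]]
contact_force: [-0.3, -0.4, 0.7]
opening: 0.0514
```

Request:
move_arm:
  targets:
    - {"x":-3,"y":0,"z":-30,"spin":0,"fingers":0.6}
    - {"x":-3,"y":0,"z":-70,"spin":0,"fingers":0.6}
    - {"x":-3,"y":0,"z":-110,"spin":0,"fingers":0.8}
    - {"x":-3,"y":0,"z":-140,"spin":0,"fingers":0.8}
    - {"x":-3,"y":0,"z":-140,"spin":0,"fingers":0.8}

```text
time: 18.9
eef_pos: [0.6302, -0.005, 0.1761]
orientation: [[0.996, 0.093, 0.009], [0.093, -0.996, -0.001], [0.009, 0.002, -1.0]]
contact_force: [-0.2, -0.5, -0.9]
opening: 0.0682
```

```bash
python3 - <<'E'
from plan import *
from meas import rails
plan([(.4495,.0925,.17,-74.2,.8)])
C=cam('wrist');im,d=grab('wrist');P=cloud(C,d)
print('bay');[print(inM(r[0]/1000)) for r in rails(P,im,zlo=.034,zhi=.047,roi=(.5,.7,-.2,.25))]
print('bench');rails(P,im,roi=(.33,.55,-.2,.25))
E
```

```text
now [ 0.6302 -0.005   0.1761] yaw -84.7 t 18.9
x -170.9 y -113.8 z 6.1 spin -0.183 f 0.8
bay
skip [694.3  35.1] 113 1
rail c [629.5  -3.1] axis 4.9 L 99.2 W 23.7 wid lo/hi 20.9 10.8 z 0.042
rail c [636.5 -81.7] axis 5.6 L 100.3 W 25.0 wid lo/hi 22.6 10.7 z 0.0418
[-47.83707305   0.30826683]
[-48.3839624  -78.58689968]
bench
```

Request:
move_arm:
  targets:
    - {"x":-40,"y":-26,"z":0,"spin":-0.05,"fingers":0.8}
    - {"x":-80,"y":-53,"z":0,"spin":-0.1,"fingers":0.8}
    - {"x":-120,"y":-80,"z":0,"spin":-0.14,"fingers":0.8}
    - {"x":-155,"y":-103,"z":0,"spin":-0.183,"fingers":0.8}
    - {"x":-171,"y":-114,"z":6,"spin":-0.183,"fingers":0.8}

```text
time: 19.45
eef_pos: [0.4426, 0.096, 0.1631]
orientation: [[0.961, 0.276, -0.004], [0.276, -0.961, 0.001], [-0.004, -0.002, -1.0]]
contact_force: [0.4, 0.6, 0.4]
opening: 0.0682
```

Request:
move_arm:
  targets:
    - {"x":0,"y":0,"z":30,"spin":0,"fingers":0.8}
    - {"x":0,"y":0,"z":60,"spin":0,"fingers":0.8}
    - {"x":0,"y":0,"z":60,"spin":0,"fingers":0.8}
    - {"x":0,"y":0,"z":60,"spin":0,"fingers":0.8}
    - {"x":0,"y":0,"z":60,"spin":0,"fingers":0.8}

```text
time: 19.95
eef_pos: [0.4475, 0.0936, 0.1058]
orientation: [[0.962, 0.271, 0.002], [0.271, -0.962, -0.0], [0.002, 0.001, -1.0]]
contact_force: [0.3, 0.5, 0.0]
opening: 0.0683
```

```bash
python3 - <<'E'
from plan import *
from meas import rails
C=cam('wrist');im,d=grab('wrist');P=cloud(C,d)
R=rails(P,im,roi=(.33,.55,-.2,.25))
c,a=R[0][0]/1000,R[0][1]
yaw=a-90; b=M(-54,80); rot=95.5-(yaw)
print(yaw,rot)
plan([(*c,.0095,yaw,.8),(*c,.11,yaw,.1),(*b,.11,0,.1,rot),(*b,.038,95.5,.1)])
E
```

```text
rail c [450.2  93.7] axis 15.6 L 99.7 W 24.8 wid lo/hi 9.2 21.6 z 0.027
-74.35195732116699 169.851957321167
now [0.4476 0.0937 0.1059] yaw -74.2 t 20.0
x 2.5 y 0.8 z 96.4 spin 0.002 f 0.8
x -0.0 y -0.0 z -100.5 spin -0.0 f 0.1
x 30.9 y 12.4 z -0.0 spin -0.593 f 0.1
x 18.7 y 27.5 z -0.0 spin -0.593 f 0.1
x 0.1 y 33.3 z -0.0 spin -0.593 f 0.1
x -18.5 y 27.7 z -0.0 spin -0.593 f 0.1
x -30.8 y 12.6 z -0.0 spin -0.592 f 0.1
x 0.0 y -0.0 z 72.0 spin -0.0 f 0.1
```

Request:
move_arm:
  targets:
    - {"x":1,"y":0.3,"z":40,"spin":0,"fingers":0.8}
    - {"x":2.5,"y":0.8,"z":78,"spin":0,"fingers":0.8}
    - {"x":2.5,"y":0.8,"z":95,"spin":0,"fingers":0.8}
    - {"x":2.5,"y":0.8,"z":96,"spin":0,"fingers":0.8}
    - {"x":2.5,"y":0.8,"z":96,"spin":0,"fingers":0.1}
  force: 50

```text
time: 20.5
eef_pos: [0.4502, 0.0937, 0.0097]
orientation: [[0.962, 0.272, 0.002], [0.272, -0.962, -0.0], [0.002, 0.001, -1.0]]
contact_force: [0.0, -0.2, 0.4]
opening: 0.0552
```

Request:
move_arm:
  targets:
    - {"x":0,"y":0,"z":0,"spin":0,"fingers":0.1}
    - {"x":0,"y":0,"z":0,"spin":0,"fingers":0.1}
    - {"x":0,"y":0,"z":0,"spin":0,"fingers":0.1}
    - {"x":0,"y":0,"z":0,"spin":0,"fingers":0.1}
    - {"x":0,"y":0,"z":0,"spin":0,"fingers":0.1}

```text
time: 21.0
eef_pos: [0.4504, 0.0943, 0.0102]
orientation: [[0.962, 0.273, 0.003], [0.273, -0.962, 0.001], [0.003, -0.001, -1.0]]
contact_force: [-0.8, 0.5, 6.0]
opening: 0.0246
```

Request:
move_arm:
  targets:
    - {"x":0,"y":0,"z":-30,"spin":0,"fingers":0.1}
    - {"x":0,"y":0,"z":-65,"spin":0,"fingers":0.1}
    - {"x":0,"y":0,"z":-95,"spin":0,"fingers":0.1}
    - {"x":0,"y":0,"z":-101,"spin":0,"fingers":0.1}
    - {"x":0,"y":0,"z":-101,"spin":0,"fingers":0.1}

```text
time: 21.5
eef_pos: [0.4498, 0.0946, 0.1107]
orientation: [[0.962, 0.273, 0.002], [0.273, -0.962, 0.002], [0.003, -0.001, -1.0]]
contact_force: [0.1, -0.4, -0.7]
opening: 0.0246
```

Request:
move_arm:
  targets:
    - {"x":6,"y":2,"z":0,"spin":-0.12,"fingers":0.1}
    - {"x":12,"y":5,"z":0,"spin":-0.24,"fingers":0.1}
    - {"x":18,"y":8,"z":0,"spin":-0.36,"fingers":0.1}
    - {"x":24,"y":10,"z":0,"spin":-0.48,"fingers":0.1}
    - {"x":31,"y":12.5,"z":0,"spin":-0.593,"fingers":0.1}

```text
time: 22.0
eef_pos: [0.4813, 0.0904, 0.1084]
orientation: [[0.642, 0.767, -0.003], [0.767, -0.642, -0.0], [-0.002, -0.002, -1.0]]
contact_force: [-0.8, -0.3, -0.6]
opening: 0.0245
```

Request:
move_arm:
  targets:
    - {"x":4,"y":5,"z":0,"spin":-0.12,"fingers":0.1}
    - {"x":8,"y":11,"z":0,"spin":-0.24,"fingers":0.1}
    - {"x":12,"y":17,"z":0,"spin":-0.36,"fingers":0.1}
    - {"x":16,"y":22,"z":0,"spin":-0.48,"fingers":0.1}
    - {"x":18.5,"y":27.5,"z":0,"spin":-0.593,"fingers":0.1}

```text
time: 22.5
eef_pos: [0.5144, 0.087, 0.1083]
orientation: [[0.104, 0.995, -0.003], [0.995, -0.104, -0.0], [-0.0, -0.003, -1.0]]
contact_force: [-0.6, 0.0, -0.3]
opening: 0.0249
```

Request:
move_arm:
  targets:
    - {"x":0,"y":7,"z":0,"spin":-0.12,"fingers":0.1}
    - {"x":0,"y":14,"z":0,"spin":-0.24,"fingers":0.1}
    - {"x":0,"y":21,"z":0,"spin":-0.36,"fingers":0.1}
    - {"x":0,"y":27,"z":0,"spin":-0.48,"fingers":0.1}
    - {"x":0,"y":33,"z":0,"spin":-0.593,"fingers":0.1}

```text
time: 23.0
eef_pos: [0.547, 0.0832, 0.1081]
orientation: [[-0.47, 0.883, -0.003], [0.883, 0.47, -0.0], [0.001, -0.003, -1.0]]
contact_force: [0.2, 1.2, 0.0]
opening: 0.0246
```

Request:
move_arm:
  targets:
    - {"x":-4,"y":5,"z":0,"spin":-0.12,"fingers":0.1}
    - {"x":-8,"y":11,"z":0,"spin":-0.24,"fingers":0.1}
    - {"x":-12,"y":17,"z":0,"spin":-0.36,"fingers":0.1}
    - {"x":-16,"y":22,"z":0,"spin":-0.48,"fingers":0.1}
    - {"x":-18.5,"y":27.5,"z":0,"spin":-0.593,"fingers":0.1}

```text
time: 23.5
eef_pos: [0.58, 0.0794, 0.108]
orientation: [[-0.883, 0.47, -0.003], [0.47, 0.883, 0.0], [0.003, -0.001, -1.0]]
contact_force: [-0.2, 0.7, -0.4]
opening: 0.0247
```

Request:
move_arm:
  targets:
    - {"x":-6,"y":2,"z":0,"spin":-0.12,"fingers":0.1}
    - {"x":-12,"y":5,"z":0,"spin":-0.24,"fingers":0.1}
    - {"x":-18,"y":8,"z":0,"spin":-0.36,"fingers":0.1}
    - {"x":-24,"y":10,"z":0,"spin":-0.48,"fingers":0.1}
    - {"x":-31,"y":12.5,"z":0,"spin":-0.592,"fingers":0.1}

```text
time: 24.0
eef_pos: [0.6131, 0.0761, 0.1078]
orientation: [[-0.995, -0.103, -0.003], [-0.103, 0.995, 0.001], [0.003, 0.001, -1.0]]
contact_force: [0.0, 0.1, -0.5]
opening: 0.0246
```

Request:
move_arm:
  targets:
    - {"x":0,"y":0,"z":0,"spin":0,"fingers":0.1}
    - {"x":0,"y":0,"z":0,"spin":0,"fingers":0.1}
    - {"x":0,"y":0,"z":20,"spin":0,"fingers":0.1}
    - {"x":0,"y":0,"z":40,"spin":0,"fingers":0.1}
    - {"x":0,"y":0,"z":40,"spin":0,"fingers":0.1}

```text
time: 24.5
eef_pos: [0.6109, 0.076, 0.0666]
orientation: [[-0.995, -0.097, -0.007], [-0.097, 0.995, -0.001], [0.007, -0.0, -1.0]]
contact_force: [-0.4, -0.2, 0.0]
opening: 0.0245
```

```bash
python3 - <<'E'
from plan import *
b=M(-54,80); print(env.get_state()['joints'].round(1))
plan([(*b,.038,95.5,.1),(*b,.0255,95.5,.1)])
E
```

```text
[-27.3  30.8  21.8 101.9 -14.3  50.4  96.5]
now [0.6109 0.076  0.0666] yaw 95.6 t 24.5
x -4.7 y -0.8 z 28.6 spin 0.001 f 0.1
x 0.0 y -0.0 z 12.5 spin 0.0 f 0.1
```

Request:
move_arm:
  targets:
    - {"x":0,"y":-0.5,"z":10,"spin":0,"fingers":0.1}
    - {"x":0,"y":-0.5,"z":20,"spin":0,"fingers":0.1}
    - {"x":0,"y":-0.5,"z":29,"spin":0,"fingers":0.1}
    - {"x":0,"y":-0.5,"z":29,"spin":0,"fingers":0.1}
    - {"x":0,"y":-0.5,"z":29,"spin":0,"fingers":0.1}

```text
time: 25.0
eef_pos: [0.6143, 0.0754, 0.0407]
orientation: [[-0.995, -0.098, -0.0], [-0.098, 0.995, 0.0], [0.0, 0.0, -1.0]]
contact_force: [0.1, -0.0, 0.1]
opening: 0.0249
```

```bash
python3 - <<'E'
from plan import *
b=M(-54,80)
plan([(*b,.0255,95.5,.1)])
E
```

```text
now [0.6143 0.0754 0.0407] yaw 95.6 t 25.0
x -1.4 y 0.2 z 15.2 spin 0.002 f 0.1
```

Request:
move_arm:
  targets:
    - {"x":0,"y":0,"z":5,"spin":0,"fingers":0.1}
    - {"x":0,"y":0,"z":9,"spin":0,"fingers":0.1}
    - {"x":0,"y":0,"z":13,"spin":0,"fingers":0.1}
    - {"x":0,"y":0,"z":15,"spin":0,"fingers":0.1}
    - {"x":0,"y":0,"z":15,"spin":0,"fingers":0.1}
  force: 25

```text
time: 25.5
eef_pos: [0.6142, 0.0754, 0.0256]
orientation: [[-0.995, -0.098, -0.0], [-0.098, 0.995, 0.0], [0.0, 0.0, -1.0]]
contact_force: [0.6, -0.3, -0.0]
opening: 0.0249
```

Request:
move_arm:
  targets:
    - {"x":-1.5,"y":0,"z":0,"spin":0,"fingers":0.1}
    - {"x":-3,"y":0,"z":0,"spin":0,"fingers":0.1}
    - {"x":-4,"y":0,"z":0,"spin":0,"fingers":0.1}
    - {"x":-5,"y":0,"z":0,"spin":0,"fingers":0.1}
    - {"x":-5,"y":0,"z":0,"spin":0,"fingers":0.1}

```text
time: 26.0
eef_pos: [0.6195, 0.0759, 0.0258]
orientation: [[-0.995, -0.098, 0.0], [-0.098, 0.995, 0.0], [-0.0, 0.0, -1.0]]
contact_force: [-0.2, 0.1, -0.6]
opening: 0.0245
```

Request:
move_arm:
  targets:
    - {"x":-0.5,"y":0,"z":0,"spin":0,"fingers":0.1}
    - {"x":-1,"y":0,"z":0,"spin":0,"fingers":0.1}
    - {"x":-1.5,"y":0,"z":0,"spin":0,"fingers":0.1}
    - {"x":-2,"y":0,"z":0,"spin":0,"fingers":0.1}
    - {"x":-2,"y":0,"z":0,"spin":0,"fingers":0.1}

```text
time: 26.5
eef_pos: [0.6214, 0.0761, 0.0258]
orientation: [[-0.995, -0.098, 0.0], [-0.098, 0.995, 0.0], [-0.0, 0.0, -1.0]]
contact_force: [0.2, -0.4, -0.4]
opening: 0.0251
```

Request:
move_arm:
  targets:
    - {"x":-0.5,"y":0,"z":0,"spin":0,"fingers":0.1}
    - {"x":-1,"y":0,"z":0,"spin":0,"fingers":0.1}
    - {"x":-1.5,"y":0,"z":0,"spin":0,"fingers":0.1}
    - {"x":-2,"y":0,"z":0,"spin":0,"fingers":0.1}
    - {"x":-2,"y":0,"z":0,"spin":0,"fingers":0.1}

```text
time: 27.0
eef_pos: [0.6216, 0.0761, 0.0254]
orientation: [[-0.995, -0.098, -0.004], [-0.098, 0.995, -0.0], [0.004, 0.0, -1.0]]
contact_force: [-4.4, -0.2, 2.4]
opening: 0.0245
```

Request:
move_arm:
  targets:
    - {"x":2,"y":0,"z":0,"spin":0,"fingers":0.1}
    - {"x":2,"y":0,"z":0,"spin":0,"fingers":0.6}
    - {"x":2,"y":0,"z":0,"spin":0,"fingers":0.6}
    - {"x":2,"y":0,"z":0,"spin":0,"fingers":0.6}
    - {"x":2,"y":0,"z":-5,"spin":0,"fingers":0.6}

```text
time: 27.5
eef_pos: [0.6211, 0.0761, 0.0305]
orientation: [[-0.995, -0.098, -0.001], [-0.098, 0.995, -0.0], [0.001, -0.0, -1.0]]
contact_force: [-0.2, 0.2, -0.3]
opening: 0.0514
```

Request:
move_arm:
  targets:
    - {"x":2,"y":0,"z":-30,"spin":0,"fingers":0.6}
    - {"x":2,"y":0,"z":-70,"spin":0,"fingers":0.6}
    - {"x":2,"y":0,"z":-110,"spin":0,"fingers":0.6}
    - {"x":2,"y":0,"z":-150,"spin":0,"fingers":0.3}
    - {"x":2,"y":0,"z":-180,"spin":0,"fingers":0}

```text
time: 28.0
eef_pos: [0.6203, 0.0757, 0.2143]
orientation: [[-0.995, -0.098, 0.004], [-0.098, 0.995, 0.001], [-0.004, 0.0, -1.0]]
contact_force: [0.8, 0.7, -0.1]
opening: 0.0228
```

```bash
python3 - <<'E'
from plan import *
plan([(.50,-.20,.30,93,0)])
E
```

```text
now [0.6203 0.0757 0.2143] yaw 95.6 t 28.0
x 73.4 y -131.3 z -42.8 spin 0.023 f 0
x 70.3 y -133.0 z -42.9 spin 0.023 f 0
```

Request:
move_arm:
  targets:
    - {"x":20,"y":-35,"z":-10,"spin":0,"fingers":0}
    - {"x":40,"y":-70,"z":-20,"spin":0,"fingers":0}
    - {"x":60,"y":-105,"z":-30,"spin":0.02,"fingers":0}
    - {"x":73,"y":-131,"z":-43,"spin":0.023,"fingers":0}
    - {"x":73,"y":-131,"z":-43,"spin":0.023,"fingers":0}

```text
time: 28.5
eef_pos: [0.5588, -0.0681, 0.2567]
orientation: [[-0.998, -0.066, 0.004], [-0.066, 0.998, -0.002], [-0.004, -0.002, -1.0]]
contact_force: [0.9, -0.5, 0.6]
opening: -0.0002
```

Request:
move_arm:
  targets:
    - {"x":20,"y":-35,"z":-10,"spin":0,"fingers":0}
    - {"x":40,"y":-70,"z":-20,"spin":0,"fingers":0}
    - {"x":60,"y":-105,"z":-30,"spin":0.02,"fingers":0}
    - {"x":70,"y":-133,"z":-43,"spin":0.023,"fingers":0}
    - {"x":70,"y":-133,"z":-43,"spin":0.023,"fingers":0}

```text
time: 29.0
eef_pos: [0.4987, -0.2051, 0.2992]
orientation: [[-0.999, -0.044, 0.004], [-0.044, 0.999, -0.003], [-0.004, -0.003, -1.0]]
contact_force: [0.0, -0.6, -1.1]
opening: 0.0003
```

Request:
move_arm:
  targets:
    - {"x":0,"y":0,"z":0,"spin":0,"fingers":0}
    - {"x":0,"y":0,"z":0,"spin":0,"fingers":0}
    - {"x":0,"y":0,"z":0,"spin":0,"fingers":0}
    - {"x":0,"y":0,"z":0,"spin":0,"fingers":0}
    - {"x":0,"y":0,"z":0,"spin":0,"fingers":0}

```text
time: 29.5
eef_pos: [0.4999, -0.1988, 0.2965]
orientation: [[-0.999, -0.054, -0.001], [-0.054, 0.999, 0.0], [0.001, 0.0, -1.0]]
contact_force: [-0.1, 0.3, 0.2]
opening: -0.0001
```

```bash
python3 - <<'E'
from plan import *
from meas import rails
C=cam('wrist');im,d=grab('wrist');save('w5.png',im);np.savez('/tmp/w5',im=im,d=d,R=C[1],t=C[2]);P=cloud(C,d)
for r in rails(P,im,zlo=.034,zhi=.047,roi=(.5,.7,-.2,.25)): print(inM(r[0]/1000))
# key tops
k=((P[...,2]>.056)&(P[...,2]<.066)&(P[...,0]>.40)&(P[...,0]<.62)&(P[...,1]>-.47)&(P[...,1]<-.2)).astype(np.uint8)
n,l,st,ce=cv2.connectedComponentsWithStats(k)
for i in range(1,n):
    if st[i,4]>30:
        q=P[l==i]; print('key',(q.mean(0)*1000).round(1),st[i,4],np.ptp(q[:,0]).round(4),np.ptp(q[:,1]).round(4))
E
```

```text
rail c [612.   73.4] axis 5.1 L 84.0 W 25.4 wid lo/hi 21.4 23.2 z 0.041
rail c [616.2 -16.6] axis 168.1 L 82.4 W 24.0 wid lo/hi 2.6 20.6 z 0.0384
rail c [622.7 -94.7] axis 170.3 L 80.4 W 23.8 wid lo/hi 2.4 21.6 z 0.0396
skip [645.8  -2.9] 267 69
[-57.88021557  78.11940473]
[-62.30636941 -11.91748719]
[-63.3865336  -90.22102947]
key [ 474.7 -302.7   60.7] 1328 0.0362 0.0369
key [ 470.5 -382.2   60.2] 300 0.0173 0.0174
key [ 529.5 -392.4   60.3] 454 0.0228 0.0218
key [ 532.1 -340.8   60.3] 496 0.0229 0.0241
key [ 535.1 -289.2   60.5] 484 0.0229 0.0235
```

View pics/w5.png

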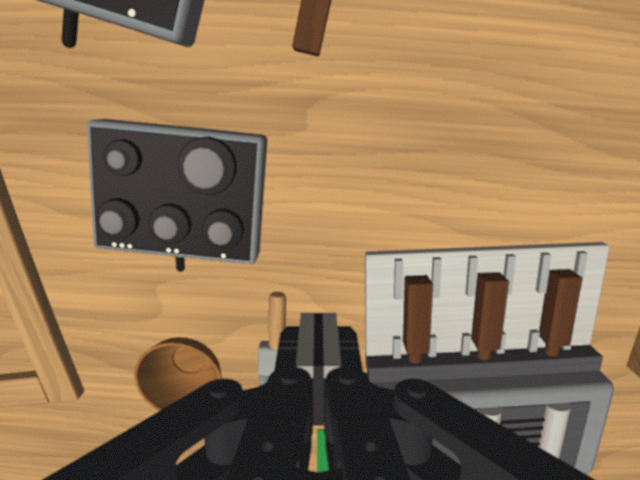

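All three tenons reach the fence, at pixels (415,357), (485,352) and (553,350). Key order in this flipped view: three dots = right key (115,218), two dots = middle (168,225), one dot = left (220,230), START at (205,168), clear at (118,158). Pressing left, right, start.

```bash
cat > keys.py <<'E'
K=dict(left=(.5351,-.2892),mid=(.5321,-.3408),right=(.5295,-.3924),start=(.4747,-.3027))
E
python3 - <<'E'
from plan import *
from keys import K
plan([(*K['left'],.09,93,0)])
E
```

```text
now [ 0.4999 -0.199   0.2966] yaw 93.0 t 29.55
x -30.4 y -91.9 z 206.6 spin 0.001 f 0
```

Request:
move_arm:
  targets:
    - {"x":-8,"y":-25,"z":40,"spin":0,"fingers":0}
    - {"x":-16,"y":-50,"z":80,"spin":0,"fingers":0}
    - {"x":-24,"y":-75,"z":120,"spin":0,"fingers":0}
    - {"x":-30.5,"y":-92,"z":150,"spin":0,"fingers":0}
    - {"x":-30.5,"y":-92,"z":180,"spin":0,"fingers":0}

```text
time: 30.05
eef_pos: [0.5351, -0.2928, 0.1152]
orientation: [[-0.999, -0.049, -0.0], [-0.049, 0.999, -0.003], [0.0, -0.003, -1.0]]
contact_force: [-0.3, 1.3, -0.3]
opening: -0.0
```

Request:
move_arm:
  targets:
    - {"x":0,"y":0,"z":15,"spin":0,"fingers":0}
    - {"x":0,"y":0,"z":27,"spin":0,"fingers":0}
    - {"x":0,"y":0,"z":27,"spin":0,"fingers":0}
    - {"x":0,"y":0,"z":27,"spin":0,"fingers":0}
    - {"x":0,"y":0,"z":27,"spin":0,"fingers":0}

```text
time: 30.55
eef_pos: [0.536, -0.2901, 0.0914]
orientation: [[-0.999, -0.053, 0.003], [-0.053, 0.999, -0.001], [-0.003, -0.001, -1.0]]
contact_force: [0.4, -0.3, 0.6]
opening: -0.0001
```

```bash
python3 - <<'E'
from plan import *
from keys import K
plan([(*K['left'],.0535,93,0),(*K['left'],.09,93,0),(*K['right'],.09,93,0)])
E
```

```text
now [ 0.536  -0.2901  0.0914] yaw 93.0 t 30.55
x 0.9 y 0.9 z 37.9 spin 0.0 f 0
x -0.0 y 0.0 z -36.5 spin 0.0 f 0
x 11.0 y -102.7 z -0.0 spin 0.0 f 0
```

Request:
move_arm:
  targets:
    - {"x":1,"y":1,"z":15,"spin":0,"fingers":0}
    - {"x":1,"y":1,"z":28,"spin":0,"fingers":0}
    - {"x":1,"y":1,"z":33,"spin":0,"fingers":0}
    - {"x":1,"y":1,"z":37,"spin":0,"fingers":0}
    - {"x":1,"y":1,"z":38,"spin":0,"fingers":0}

```text
time: 31.05
eef_pos: [0.5335, -0.2882, 0.0538]
orientation: [[-0.999, -0.052, -0.001], [-0.052, 0.999, 0.004], [0.001, 0.004, -1.0]]
contact_force: [-7.2, 5.7, 23.8]
opening: -0.0001
```

Request:
move_arm:
  targets:
    - {"x":0,"y":0,"z":0.5,"spin":0,"fingers":0}
    - {"x":0,"y":0,"z":0.5,"spin":0,"fingers":0}
    - {"x":0,"y":0,"z":0.5,"spin":0,"fingers":0}
    - {"x":0,"y":0,"z":0.5,"spin":0,"fingers":0}
    - {"x":0,"y":0,"z":0.5,"spin":0,"fingers":0}

```text
time: 31.55
eef_pos: [0.5334, -0.2882, 0.0538]
orientation: [[-0.999, -0.052, -0.001], [-0.052, 0.999, 0.003], [0.001, 0.004, -1.0]]
contact_force: [-6.7, 5.5, 21.5]
opening: -0.0
```

Request:
move_arm:
  targets:
    - {"x":0,"y":0,"z":-15,"spin":0,"fingers":0}
    - {"x":0,"y":0,"z":-30,"spin":0,"fingers":0}
    - {"x":0,"y":0,"z":-38,"spin":0,"fingers":0}
    - {"x":3,"y":-25,"z":-38,"spin":0,"fingers":0}
    - {"x":6,"y":-55,"z":-38,"spin":0,"fingers":0}

```text
time: 32.05
eef_pos: [0.5318, -0.3429, 0.0895]
orientation: [[-0.998, -0.056, 0.001], [-0.056, 0.998, 0.001], [-0.001, 0.001, -1.0]]
contact_force: [-0.0, -1.0, 0.2]
opening: 0.0002
```

Request:
move_arm:
  targets:
    - {"x":3,"y":-30,"z":0,"spin":0,"fingers":0}
    - {"x":5,"y":-48,"z":0,"spin":0,"fingers":0}
    - {"x":5,"y":-48,"z":0,"spin":0,"fingers":0}
    - {"x":5,"y":-48,"z":0,"spin":0,"fingers":0}
    - {"x":5,"y":-48,"z":0,"spin":0,"fingers":0}

```text
time: 32.55
eef_pos: [0.5289, -0.3905, 0.0889]
orientation: [[-0.999, -0.054, -0.0], [-0.054, 0.999, 0.002], [0.0, 0.002, -1.0]]
contact_force: [0.6, 0.9, 0.6]
opening: -0.0
```

```bash
python3 - <<'E'
from plan import *
from keys import K
plan([(*K['right'],.0545,93,0),(*K['right'],.09,93,0),(*K['start'],.09,93,0),(*K['start'],.0545,93,0)])
E
```

```text
now [ 0.5289 -0.3905  0.0889] yaw 93.1 t 32.55
x -0.5 y -2.0 z 34.4 spin 0.002 f 0
x -0.0 y 0.0 z -35.5 spin -0.0 f 0
x 50.0 y 92.4 z -0.0 spin -0.0 f 0
x 0.0 y 0.0 z 35.5 spin -0.0 f 0
```

Request:
move_arm:
  targets:
    - {"x":-0.5,"y":-2,"z":15,"spin":0,"fingers":0}
    - {"x":-0.5,"y":-2,"z":26,"spin":0,"fingers":0}
    - {"x":-0.5,"y":-2,"z":32,"spin":0,"fingers":0}
    - {"x":-0.5,"y":-2,"z":35,"spin":0,"fingers":0}
    - {"x":-0.5,"y":-2,"z":35,"spin":0,"fingers":0}

```text
time: 33.05
eef_pos: [0.5288, -0.393, 0.0543]
orientation: [[-0.999, -0.053, -0.001], [-0.053, 0.999, 0.003], [0.001, 0.003, -1.0]]
contact_force: [-1.1, 2.1, 4.7]
opening: -0.0002
```

Request:
move_arm:
  targets:
    - {"x":0,"y":0,"z":0,"spin":0,"fingers":0}
    - {"x":0,"y":0,"z":-10,"spin":0,"fingers":0}
    - {"x":0,"y":0,"z":-25,"spin":0,"fingers":0}
    - {"x":0,"y":0,"z":-36,"spin":0,"fingers":0}
    - {"x":0,"y":0,"z":-36,"spin":0,"fingers":0}

```text
time: 33.55
eef_pos: [0.53, -0.3958, 0.093]
orientation: [[-0.999, -0.052, 0.004], [-0.052, 0.999, -0.003], [-0.004, -0.003, -1.0]]
contact_force: [-0.8, -0.4, 0.2]
opening: 0.0
```

Request:
move_arm:
  targets:
    - {"x":15,"y":25,"z":0,"spin":0,"fingers":0}
    - {"x":30,"y":55,"z":0,"spin":0,"fingers":0}
    - {"x":45,"y":80,"z":0,"spin":0,"fingers":0}
    - {"x":50,"y":92.5,"z":0,"spin":0,"fingers":0}
    - {"x":50,"y":92.5,"z":0,"spin":0,"fingers":0}

```text
time: 34.05
eef_pos: [0.474, -0.3028, 0.0902]
orientation: [[-0.999, -0.054, -0.0], [-0.054, 0.999, 0.001], [-0.0, 0.001, -1.0]]
contact_force: [0.0, -0.8, 0.7]
opening: 0.0
```

```bash
python3 - <<'E'
from plan import *
from keys import K
plan([(*K['start'],.0545,93,0)])
E
```

```text
now [ 0.474  -0.3028  0.0902] yaw 93.1 t 34.05
x -0.7 y 0.1 z 35.7 spin 0.002 f 0
```

Request:
move_arm:
  targets:
    - {"x":-0.5,"y":0,"z":15,"spin":0,"fingers":0}
    - {"x":-0.5,"y":0,"z":26,"spin":0,"fingers":0}
    - {"x":-0.5,"y":0,"z":33,"spin":0,"fingers":0}
    - {"x":-0.5,"y":0,"z":36.5,"spin":0,"fingers":0}
    - {"x":-0.5,"y":0,"z":36.5,"spin":0,"fingers":0}

```text
time: 34.55
eef_pos: [0.4746, -0.3053, 0.0541]
orientation: [[-0.999, -0.051, -0.001], [-0.051, 0.999, 0.001], [0.001, 0.001, -1.0]]
contact_force: [-1.5, 0.8, 7.6]
opening: -0.0
```

Request:
move_arm:
  targets:
    - {"x":0,"y":0,"z":0,"spin":0,"fingers":0}
    - {"x":0,"y":0,"z":0,"spin":0,"fingers":0}
    - {"x":0,"y":0,"z":-20,"spin":0,"fingers":0}
    - {"x":0,"y":0,"z":-40,"spin":0,"fingers":0}
    - {"x":0,"y":0,"z":-80,"spin":0,"fingers":0.3}

```text
time: 35.05
eef_pos: [0.4728, -0.3037, 0.1318]
orientation: [[-0.999, -0.052, -0.006], [-0.052, 0.999, 0.002], [0.006, 0.003, -1.0]]
contact_force: [0.0, -0.9, 0.1]
opening: 0.0135
```

```bash
python3 - <<'E'
from plan import *
b=M(-49,-80)
plan([(*b,.18,95.5,.6)])
E
```

```text
now [ 0.4728 -0.3037  0.1318] yaw 93.0 t 35.05
x -87.2 y 105.9 z -24.1 spin -0.022 f 0.6
x -89.5 y 104.0 z -24.1 spin -0.022 f 0.6
```

Request:
move_arm:
  targets:
    - {"x":-18,"y":22,"z":-5,"spin":0,"fingers":0.6}
    - {"x":-36,"y":44,"z":-10,"spin":0,"fingers":0.6}
    - {"x":-54,"y":66,"z":-15,"spin":0,"fingers":0.6}
    - {"x":-72,"y":88,"z":-20,"spin":-0.01,"fingers":0.6}
    - {"x":-87,"y":106,"z":-24,"spin":-0.022,"fingers":0.6}

```text
time: 35.55
eef_pos: [0.557, -0.1929, 0.1575]
orientation: [[-0.997, -0.075, -0.0], [-0.075, 0.997, 0.0], [0.0, 0.0, -1.0]]
contact_force: [0.1, 0.6, -0.0]
opening: 0.0514
```

Request:
move_arm:
  targets:
    - {"x":-20,"y":25,"z":-5,"spin":0,"fingers":0.6}
    - {"x":-40,"y":50,"z":-10,"spin":0,"fingers":0.6}
    - {"x":-60,"y":75,"z":-15,"spin":0,"fingers":0.6}
    - {"x":-80,"y":94,"z":-20,"spin":-0.01,"fingers":0.6}
    - {"x":-89.5,"y":104,"z":-24,"spin":-0.022,"fingers":0.6}

```text
time: 36.05
eef_pos: [0.6392, -0.0809, 0.1813]
orientation: [[-0.995, -0.1, -0.0], [-0.1, 0.995, 0.001], [-0.0, 0.001, -1.0]]
contact_force: [0.5, 0.4, 0.6]
opening: 0.0516
```

Request:
move_arm:
  targets:
    - {"x":0,"y":0,"z":30,"spin":0,"fingers":0.6}
    - {"x":0,"y":0,"z":60,"spin":0,"fingers":0.6}
    - {"x":0,"y":0,"z":80,"spin":0,"fingers":0.6}
    - {"x":0,"y":0,"z":80,"spin":0,"fingers":0.6}
    - {"x":0,"y":0,"z":80,"spin":0,"fingers":0.6}

```text
time: 36.55
eef_pos: [0.6374, -0.0848, 0.1019]
orientation: [[-0.995, -0.095, -0.0], [-0.095, 0.995, -0.001], [0.001, -0.001, -1.0]]
contact_force: [-0.4, -0.1, 1.1]
opening: 0.0512
```

```bash
python3 - <<'E'
from plan import *
from meas import rails
b=M(-49.5,-80)
plan([(*b,.0255,95.5,.6)]); print(env.get_state()['joints'].round(1))
C=cam('wrist');im,d=grab('wrist');P=cloud(C,d)
for r in rails(P,im,zlo=.034,zhi=.047,roi=(.5,.7,-.2,.25)): print(inM(r[0]/1000))
E
```

```text
now [ 0.6374 -0.0848  0.1019] yaw 95.5 t 36.55
x 1.7 y 1.8 z 76.4 spin -0.001 f 0.6
[-16.7  31.8  28.5  97.  -17.6  55.7 113.6]
skip [636.8 -85.4] 102 76
skip [624.3  44.7] 126 102
skip [698.5 103.7] 39 2
```

Request:
move_arm:
  targets:
    - {"x":1.5,"y":1.5,"z":30,"spin":0,"fingers":0.6}
    - {"x":1.5,"y":1.5,"z":60,"spin":0,"fingers":0.6}
    - {"x":1.5,"y":1.5,"z":73,"spin":0,"fingers":0.6}
    - {"x":1.5,"y":1.5,"z":76,"spin":0,"fingers":0.6}
    - {"x":1.5,"y":1.5,"z":76,"spin":0,"fingers":0.1}
  force: 50

```text
time: 37.1
eef_pos: [0.6368, -0.0828, 0.0268]
orientation: [[-0.995, -0.096, 0.002], [-0.096, 0.995, -0.0], [-0.002, -0.0, -1.0]]
contact_force: [-0.8, 0.4, -0.2]
opening: 0.0379
```

Request:
move_arm:
  targets:
    - {"x":0,"y":0,"z":0,"spin":0,"fingers":0.1}
    - {"x":0,"y":0,"z":0,"spin":0,"fingers":0.1}
    - {"x":0,"y":0,"z":0,"spin":0,"fingers":0.1}
    - {"x":2,"y":0,"z":-5,"spin":0,"fingers":0.1}
    - {"x":4,"y":0,"z":-25,"spin":0,"fingers":0.1}

```text
time: 37.6
eef_pos: [0.6297, -0.0821, 0.0492]
orientation: [[-0.995, -0.096, -0.005], [-0.096, 0.995, 0.001], [0.005, 0.001, -1.0]]
contact_force: [0.1, 0.6, -0.2]
opening: 0.0247
```

Request:
move_arm:
  targets:
    - {"x":1,"y":0,"z":-30,"spin":0,"fingers":0.1}
    - {"x":2,"y":0,"z":-55,"spin":0,"fingers":0.1}
    - {"x":2,"y":0,"z":-62,"spin":0,"fingers":0.1}
    - {"x":2,"y":0,"z":-62,"spin":0.1,"fingers":0.1}
    - {"x":2,"y":0,"z":-62,"spin":0.2,"fingers":0.1}

```text
time: 38.1
eef_pos: [0.6294, -0.0827, 0.1124]
orientation: [[-0.994, 0.108, -0.001], [0.108, 0.994, 0.001], [0.001, 0.001, -1.0]]
contact_force: [-0.6, -0.1, -0.7]
opening: 0.025
```

Request:
move_arm:
  targets:
    - {"x":0,"y":0,"z":0,"spin":0.13,"fingers":0.1}
    - {"x":0,"y":0,"z":0,"spin":0.26,"fingers":0.1}
    - {"x":0,"y":0,"z":0,"spin":0.39,"fingers":0.1}
    - {"x":0,"y":0,"z":0,"spin":0.52,"fingers":0.1}
    - {"x":0,"y":0,"z":0,"spin":0.65,"fingers":0.1}

```text
time: 38.6
eef_pos: [0.629, -0.0826, 0.1116]
orientation: [[-0.726, 0.688, -0.002], [0.688, 0.726, 0.0], [0.002, -0.001, -1.0]]
contact_force: [-0.1, 0.0, 0.1]
opening: 0.0246
```

Request:
move_arm:
  targets:
    - {"x":0,"y":0,"z":0,"spin":0.13,"fingers":0.1}
    - {"x":0,"y":0,"z":0,"spin":0.26,"fingers":0.1}
    - {"x":0,"y":0,"z":0,"spin":0.39,"fingers":0.1}
    - {"x":0,"y":0,"z":0,"spin":0.52,"fingers":0.1}
    - {"x":0,"y":0,"z":0,"spin":0.65,"fingers":0.1}

```text
time: 39.1
eef_pos: [0.6291, -0.0826, 0.1116]
orientation: [[-0.161, 0.987, -0.002], [0.987, 0.161, 0.0], [0.001, -0.002, -1.0]]
contact_force: [0.2, -0.3, 0.7]
opening: 0.0246
```

Request:
move_arm:
  targets:
    - {"x":0,"y":0,"z":0,"spin":0.13,"fingers":0.1}
    - {"x":0,"y":0,"z":0,"spin":0.26,"fingers":0.1}
    - {"x":0,"y":0,"z":0,"spin":0.39,"fingers":0.1}
    - {"x":0,"y":0,"z":0,"spin":0.52,"fingers":0.1}
    - {"x":0,"y":0,"z":0,"spin":0.65,"fingers":0.1}

```text
time: 39.6
eef_pos: [0.6291, -0.0826, 0.1116]
orientation: [[0.469, 0.883, -0.002], [0.883, -0.469, 0.0], [-0.0, -0.002, -1.0]]
contact_force: [0.4, -0.3, -0.6]
opening: 0.0244
```

Request:
move_arm:
  targets:
    - {"x":0,"y":0,"z":0,"spin":0.13,"fingers":0.1}
    - {"x":0,"y":0,"z":0,"spin":0.26,"fingers":0.1}
    - {"x":0,"y":0,"z":0,"spin":0.39,"fingers":0.1}
    - {"x":0,"y":0,"z":0,"spin":0.52,"fingers":0.1}
    - {"x":0,"y":0,"z":0,"spin":0.65,"fingers":0.1}

```text
time: 40.1
eef_pos: [0.6292, -0.0826, 0.1116]
orientation: [[0.908, 0.419, -0.002], [0.419, -0.908, 0.0], [-0.001, -0.001, -1.0]]
contact_force: [-0.3, -0.1, -0.8]
opening: 0.0247
```

Request:
move_arm:
  targets:
    - {"x":0,"y":0,"z":0,"spin":0.13,"fingers":0.1}
    - {"x":0,"y":0,"z":0,"spin":0.26,"fingers":0.1}
    - {"x":0,"y":0,"z":0,"spin":0.34,"fingers":0.1}
    - {"x":0,"y":0,"z":0,"spin":0.34,"fingers":0.1}
    - {"x":0,"y":0,"z":0,"spin":0.34,"fingers":0.1}

```text
time: 40.6
eef_pos: [0.6295, -0.0828, 0.112]
orientation: [[0.995, 0.099, -0.001], [0.099, -0.995, 0.0], [-0.001, -0.0, -1.0]]
contact_force: [0.1, -0.2, -0.6]
opening: 0.0245
```

```bash
python3 - <<'E'
from plan import *
b=M(-54,-80)
plan([(*b,.036,-84.5,.1),(*b,.0255,-84.5,.1)])
s=env.get_state();print(s['opening'],s['joints'].round(1))
E
```

```text
now [ 0.6295 -0.0828  0.112 ] yaw -84.3 t 40.6
x 1.5 y 1.0 z 76.0 spin 0.004 f 0.1
x -0.0 y -0.0 z 10.5 spin -0.0 f 0.1
0.0245447097486337 [-39.8  49.9  70.4  98.3 -50.2  69.8 -40.5]
```

Request:
move_arm:
  targets:
    - {"x":0,"y":0.8,"z":30,"spin":0,"fingers":0.1}
    - {"x":0,"y":0.8,"z":55,"spin":0,"fingers":0.1}
    - {"x":0,"y":0.8,"z":70,"spin":0,"fingers":0.1}
    - {"x":0,"y":0.8,"z":76,"spin":0,"fingers":0.1}
    - {"x":0,"y":0.8,"z":76,"spin":0,"fingers":0.1}

```text
time: 41.1
eef_pos: [0.6298, -0.0837, 0.0364]
orientation: [[0.995, 0.098, -0.001], [0.098, -0.995, 0.0], [-0.001, -0.0, -1.0]]
contact_force: [-0.4, -0.0, -0.6]
opening: 0.0247
```

Request:
move_arm:
  targets:
    - {"x":0,"y":0,"z":3,"spin":0,"fingers":0.1}
    - {"x":0,"y":0,"z":6,"spin":0,"fingers":0.1}
    - {"x":0,"y":0,"z":9,"spin":0,"fingers":0.1}
    - {"x":0,"y":0,"z":9.5,"spin":0,"fingers":0.1}
    - {"x":0,"y":0,"z":9.5,"spin":0,"fingers":0.1}
  force: 25

```text
time: 41.6
eef_pos: [0.6304, -0.0838, 0.0278]
orientation: [[0.995, 0.098, 0.001], [0.098, -0.995, 0.0], [0.001, 0.0, -1.0]]
contact_force: [0.4, -0.6, 1.6]
opening: 0.0244
```

Request:
move_arm:
  targets:
    - {"x":1.5,"y":0,"z":0,"spin":0,"fingers":0.1}
    - {"x":3,"y":0,"z":0,"spin":0,"fingers":0.1}
    - {"x":4,"y":0,"z":0,"spin":0,"fingers":0.1}
    - {"x":4.5,"y":0,"z":0,"spin":0,"fingers":0.1}
    - {"x":5,"y":0,"z":0,"spin":0,"fingers":0.1}

```text
time: 42.1
eef_pos: [0.6345, -0.0839, 0.0278]
orientation: [[0.995, 0.097, -0.001], [0.097, -0.995, -0.0], [-0.001, 0.0, -1.0]]
contact_force: [-3.5, 0.0, 4.3]
opening: 0.0245
```

Request:
move_arm:
  targets:
    - {"x":0.5,"y":0,"z":0,"spin":0,"fingers":0.1}
    - {"x":1,"y":0,"z":0,"spin":0,"fingers":0.1}
    - {"x":1.5,"y":0,"z":0,"spin":0,"fingers":0.1}
    - {"x":2,"y":0,"z":0,"spin":0,"fingers":0.1}
    - {"x":2,"y":0,"z":0,"spin":0,"fingers":0.1}

```text
time: 42.6
eef_pos: [0.636, -0.0838, 0.0278]
orientation: [[0.995, 0.097, -0.002], [0.097, -0.995, -0.0], [-0.002, 0.0, -1.0]]
contact_force: [-3.9, 0.6, 6.6]
opening: 0.024
```

Request:
move_arm:
  targets:
    - {"x":0.5,"y":0,"z":-0.5,"spin":0,"fingers":0.1}
    - {"x":1,"y":0,"z":-0.5,"spin":0,"fingers":0.1}
    - {"x":1.5,"y":0,"z":-0.5,"spin":0,"fingers":0.1}
    - {"x":2,"y":0,"z":-0.5,"spin":0,"fingers":0.1}
    - {"x":2,"y":0,"z":-0.5,"spin":0,"fingers":0.1}

```text
time: 43.1
eef_pos: [0.6361, -0.0838, 0.0278]
orientation: [[0.995, 0.096, -0.005], [0.096, -0.995, 0.0], [-0.005, -0.001, -1.0]]
contact_force: [-8.6, 0.6, 7.4]
opening: 0.0246
```

Request:
move_arm:
  targets:
    - {"x":0.5,"y":0,"z":0,"spin":0,"fingers":0.1}
    - {"x":1,"y":0,"z":0,"spin":0,"fingers":0.1}
    - {"x":1.5,"y":0,"z":0,"spin":0,"fingers":0.1}
    - {"x":2,"y":0,"z":0,"spin":0,"fingers":0.1}
    - {"x":2,"y":0,"z":0,"spin":0,"fingers":0.1}

```text
time: 43.6
eef_pos: [0.6361, -0.0838, 0.0278]
orientation: [[0.995, 0.096, -0.009], [0.096, -0.995, 0.001], [-0.009, -0.002, -1.0]]
contact_force: [-12.6, -0.6, 10.0]
opening: 0.0247
```

Request:
move_arm:
  targets:
    - {"x":-3.5,"y":0,"z":0,"spin":0,"fingers":0.1}
    - {"x":-3.5,"y":0,"z":0,"spin":0,"fingers":0.6}
    - {"x":-3.5,"y":0,"z":0,"spin":0,"fingers":0.6}
    - {"x":-3.5,"y":0,"z":0,"spin":0,"fingers":0.6}
    - {"x":-3.5,"y":0,"z":-10,"spin":0,"fingers":0.6}

```text
time: 44.1
eef_pos: [0.6371, -0.0822, 0.0367]
orientation: [[0.995, 0.098, -0.002], [0.098, -0.995, 0.001], [-0.002, -0.001, -1.0]]
contact_force: [0.1, 0.8, -0.8]
opening: 0.0508
```

Request:
move_arm:
  targets:
    - {"x":0,"y":0,"z":-35,"spin":0,"fingers":0.6}
    - {"x":0,"y":0,"z":-65,"spin":0,"fingers":0.6}
    - {"x":0,"y":-30,"z":-65,"spin":0,"fingers":0.6}
    - {"x":0,"y":-60,"z":-65,"spin":0,"fingers":0.6}
    - {"x":0,"y":-80,"z":-65,"spin":0,"fingers":0.6}

```text
time: 44.6
eef_pos: [0.6303, -0.0008, 0.1036]
orientation: [[0.995, 0.1, 0.001], [0.1, -0.995, 0.002], [0.001, -0.001, -1.0]]
contact_force: [0.1, 1.6, 0.3]
opening: 0.0514
```

Request:
move_arm:
  targets:
    - {"x":0,"y":0,"z":0,"spin":0,"fingers":0.6}
    - {"x":0,"y":0,"z":0,"spin":0,"fingers":0.6}
    - {"x":0,"y":0,"z":0,"spin":0,"fingers":0.6}
    - {"x":0,"y":0,"z":0,"spin":0,"fingers":0.6}
    - {"x":0,"y":0,"z":0,"spin":0,"fingers":0.6}

```text
time: 45.1
eef_pos: [0.6296, -0.0047, 0.103]
orientation: [[0.995, 0.096, 0.0], [0.096, -0.995, -0.0], [0.0, 0.0, -1.0]]
contact_force: [0.1, -0.6, 0.9]
opening: 0.0511
```

```bash
python3 - <<'E'
from plan import *
b=M(-49,0); 
plan([(*b,.027,-84.5,.6)])
C=cam('wrist');im,d=grab('wrist');save('w6.png',im)
E
```

```text
now [ 0.6296 -0.0047  0.103 ] yaw -84.5 t 45.1
x -1.2 y -1.3 z 76.0 spin -0.0 f 0.6
```

View pics/w6.png

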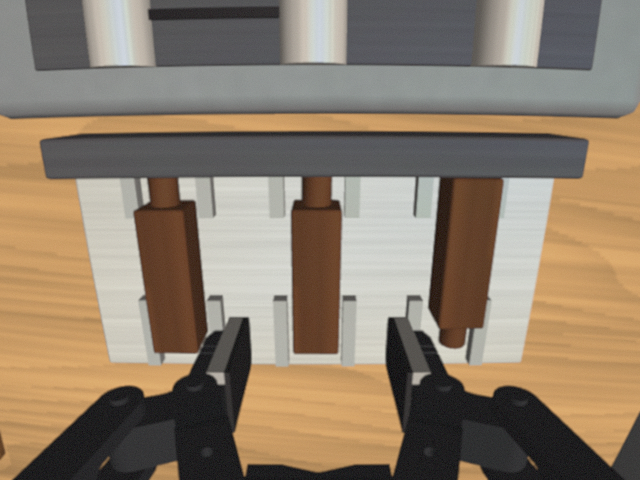

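A, at (467,250) in this view, now has its plain end at the fence. B (316,275) and C (170,275) still face it tenon first. Flipping B.

Request:
move_arm:
  targets:
    - {"x":-0.5,"y":-0.5,"z":30,"spin":0,"fingers":0.6}
    - {"x":-0.5,"y":-0.5,"z":60,"spin":0,"fingers":0.6}
    - {"x":-0.5,"y":-0.5,"z":73,"spin":0,"fingers":0.6}
    - {"x":-0.5,"y":-0.5,"z":76,"spin":0,"fingers":0.6}
    - {"x":-0.5,"y":-0.5,"z":76,"spin":0,"fingers":0.1}
  force: 50

```text
time: 45.65
eef_pos: [0.6294, -0.0035, 0.0272]
orientation: [[0.995, 0.097, 0.0], [0.097, -0.995, -0.001], [0.0, 0.001, -1.0]]
contact_force: [-0.1, 0.1, -0.2]
opening: 0.038
```

Request:
move_arm:
  targets:
    - {"x":0,"y":0,"z":0,"spin":0,"fingers":0.1}
    - {"x":0,"y":0,"z":0,"spin":0,"fingers":0.1}
    - {"x":0,"y":0,"z":0,"spin":0,"fingers":0.1}
    - {"x":-2,"y":0,"z":-5,"spin":0,"fingers":0.1}
    - {"x":-4,"y":0,"z":-25,"spin":0,"fingers":0.1}

```text
time: 46.15
eef_pos: [0.6233, -0.0026, 0.0507]
orientation: [[0.995, 0.098, -0.004], [0.098, -0.995, 0.001], [-0.004, -0.001, -1.0]]
contact_force: [0.1, 0.6, -0.5]
opening: 0.0247
```

Request:
move_arm:
  targets:
    - {"x":-1,"y":0,"z":-30,"spin":0,"fingers":0.1}
    - {"x":-2,"y":0,"z":-55,"spin":0,"fingers":0.1}
    - {"x":-2,"y":0,"z":-62,"spin":0,"fingers":0.1}
    - {"x":-2,"y":0,"z":-62,"spin":-0.1,"fingers":0.1}
    - {"x":-2,"y":0,"z":-62,"spin":-0.2,"fingers":0.1}

```text
time: 46.65
eef_pos: [0.6229, -0.0033, 0.114]
orientation: [[0.955, 0.298, -0.0], [0.298, -0.955, 0.0], [0.0, -0.0, -1.0]]
contact_force: [-0.5, 0.0, -1.1]
opening: 0.0244
```

Request:
move_arm:
  targets:
    - {"x":0,"y":0,"z":0,"spin":-0.13,"fingers":0.1}
    - {"x":0,"y":0,"z":0,"spin":-0.26,"fingers":0.1}
    - {"x":0,"y":0,"z":0,"spin":-0.39,"fingers":0.1}
    - {"x":0,"y":0,"z":0,"spin":-0.52,"fingers":0.1}
    - {"x":0,"y":0,"z":0,"spin":-0.65,"fingers":0.1}

```text
time: 47.15
eef_pos: [0.6226, -0.0034, 0.1135]
orientation: [[0.579, 0.815, -0.001], [0.815, -0.579, 0.0], [-0.0, -0.001, -1.0]]
contact_force: [0.0, 0.2, -0.1]
opening: 0.0249
```

Request:
move_arm:
  targets:
    - {"x":0,"y":0,"z":0,"spin":-0.13,"fingers":0.1}
    - {"x":0,"y":0,"z":0,"spin":-0.26,"fingers":0.1}
    - {"x":0,"y":0,"z":0,"spin":-0.39,"fingers":0.1}
    - {"x":0,"y":0,"z":0,"spin":-0.52,"fingers":0.1}
    - {"x":0,"y":0,"z":0,"spin":-0.65,"fingers":0.1}

```text
time: 47.65
eef_pos: [0.6225, -0.0034, 0.1135]
orientation: [[-0.032, 0.999, -0.001], [0.999, 0.032, 0.0], [0.0, -0.001, -1.0]]
contact_force: [0.4, -0.7, -1.5]
opening: 0.0244
```

Request:
move_arm:
  targets:
    - {"x":0,"y":0,"z":0,"spin":-0.13,"fingers":0.1}
    - {"x":0,"y":0,"z":0,"spin":-0.26,"fingers":0.1}
    - {"x":0,"y":0,"z":0,"spin":-0.39,"fingers":0.1}
    - {"x":0,"y":0,"z":0,"spin":-0.52,"fingers":0.1}
    - {"x":0,"y":0,"z":0,"spin":-0.65,"fingers":0.1}

```text
time: 48.15
eef_pos: [0.6225, -0.0035, 0.1136]
orientation: [[-0.631, 0.776, -0.001], [0.776, 0.631, 0.0], [0.001, -0.001, -1.0]]
contact_force: [-0.2, -0.3, -0.4]
opening: 0.0248
```

Request:
move_arm:
  targets:
    - {"x":0,"y":0,"z":0,"spin":-0.13,"fingers":0.1}
    - {"x":0,"y":0,"z":0,"spin":-0.26,"fingers":0.1}
    - {"x":0,"y":0,"z":0,"spin":-0.39,"fingers":0.1}
    - {"x":0,"y":0,"z":0,"spin":-0.52,"fingers":0.1}
    - {"x":0,"y":0,"z":0,"spin":-0.65,"fingers":0.1}

```text
time: 48.65
eef_pos: [0.6224, -0.0036, 0.1135]
orientation: [[-0.972, 0.236, -0.001], [0.236, 0.972, -0.0], [0.001, -0.0, -1.0]]
contact_force: [-0.2, -0.4, -0.4]
opening: 0.0248
```

Request:
move_arm:
  targets:
    - {"x":0,"y":0,"z":0,"spin":-0.13,"fingers":0.1}
    - {"x":0,"y":0,"z":0,"spin":-0.26,"fingers":0.1}
    - {"x":0,"y":0,"z":0,"spin":-0.342,"fingers":0.1}
    - {"x":0,"y":0,"z":0,"spin":-0.342,"fingers":0.1}
    - {"x":0,"y":0,"z":0,"spin":-0.342,"fingers":0.1}

```text
time: 49.15
eef_pos: [0.6227, -0.0037, 0.1136]
orientation: [[-0.995, -0.096, -0.001], [-0.096, 0.995, 0.0], [0.001, 0.0, -1.0]]
contact_force: [-0.4, -0.9, -1.2]
opening: 0.0247
```

```bash
python3 - <<'E'
from plan import *
b=M(-54,0)
plan([(*b,.036,95.5,.1),(*b,.0255,95.5,.1)])
s=env.get_state();print(s['opening'],s['joints'].round(1))
E
```

```text
now [ 0.6227 -0.0037  0.1136] yaw 95.5 t 49.15
x -0.6 y -0.4 z 77.6 spin 0.0 f 0.1
x 0.0 y 0.0 z 10.5 spin 0.0 f 0.1
0.02465083481317086 [-25.8  29.4  30.1  99.5 -17.3  55.8 106.4]
```

Request:
move_arm:
  targets:
    - {"x":0,"y":-0.4,"z":30,"spin":0,"fingers":0.1}
    - {"x":0,"y":-0.4,"z":55,"spin":0,"fingers":0.1}
    - {"x":0,"y":-0.4,"z":72,"spin":0,"fingers":0.1}
    - {"x":0,"y":-0.4,"z":77,"spin":0,"fingers":0.1}
    - {"x":0,"y":-0.4,"z":77,"spin":0,"fingers":0.1}

```text
time: 49.65
eef_pos: [0.6229, -0.004, 0.0363]
orientation: [[-0.995, -0.098, -0.001], [-0.098, 0.995, -0.0], [0.001, -0.0, -1.0]]
contact_force: [0.7, 0.9, -0.6]
opening: 0.0248
```

Request:
move_arm:
  targets:
    - {"x":0,"y":0,"z":3,"spin":0,"fingers":0.1}
    - {"x":0,"y":0,"z":6,"spin":0,"fingers":0.1}
    - {"x":0,"y":0,"z":8.5,"spin":0,"fingers":0.1}
    - {"x":0,"y":0,"z":8.5,"spin":0,"fingers":0.1}
    - {"x":0,"y":0,"z":8.5,"spin":0,"fingers":0.1}
  force: 25

```text
time: 50.15
eef_pos: [0.6233, -0.0039, 0.0285]
orientation: [[-0.995, -0.098, 0.0], [-0.098, 0.995, 0.0], [-0.0, 0.0, -1.0]]
contact_force: [-0.4, -0.0, -1.0]
opening: 0.0245
```

Request:
move_arm:
  targets:
    - {"x":-1.5,"y":0,"z":0,"spin":0,"fingers":0.1}
    - {"x":-3,"y":0,"z":0,"spin":0,"fingers":0.1}
    - {"x":-4,"y":0,"z":0,"spin":0,"fingers":0.1}
    - {"x":-4.5,"y":0,"z":0,"spin":0,"fingers":0.1}
    - {"x":-5,"y":0,"z":0,"spin":0,"fingers":0.1}

```text
time: 50.65
eef_pos: [0.628, -0.0034, 0.0284]
orientation: [[-0.995, -0.098, -0.0], [-0.098, 0.995, 0.0], [0.0, 0.0, -1.0]]
contact_force: [-0.6, 0.2, 1.3]
opening: 0.0245
```

Request:
move_arm:
  targets:
    - {"x":-0.5,"y":0,"z":0,"spin":0,"fingers":0.1}
    - {"x":-1,"y":0,"z":0,"spin":0,"fingers":0.1}
    - {"x":-1.5,"y":0,"z":0,"spin":0,"fingers":0.1}
    - {"x":-2,"y":0,"z":0,"spin":0,"fingers":0.1}
    - {"x":-2,"y":0,"z":0,"spin":0,"fingers":0.1}

```text
time: 51.15
eef_pos: [0.6281, -0.0035, 0.0283]
orientation: [[-0.995, -0.098, -0.004], [-0.098, 0.995, 0.001], [0.004, 0.001, -1.0]]
contact_force: [-6.7, 0.2, 6.8]
opening: 0.0246
```

Request:
move_arm:
  targets:
    - {"x":-0.5,"y":0,"z":0,"spin":0,"fingers":0.1}
    - {"x":-1,"y":0,"z":0,"spin":0,"fingers":0.1}
    - {"x":-1.5,"y":0,"z":0,"spin":0,"fingers":0.1}
    - {"x":-2,"y":0,"z":0,"spin":0,"fingers":0.1}
    - {"x":-2,"y":0,"z":0,"spin":0,"fingers":0.1}

```text
time: 51.65
eef_pos: [0.6281, -0.0035, 0.0283]
orientation: [[-0.995, -0.098, -0.009], [-0.098, 0.995, 0.001], [0.009, 0.002, -1.0]]
contact_force: [-10.9, 0.2, 10.8]
opening: 0.0248
```

Request:
move_arm:
  targets:
    - {"x":3.5,"y":0,"z":0,"spin":0,"fingers":0.1}
    - {"x":3.5,"y":0,"z":0,"spin":0,"fingers":0.6}
    - {"x":3.5,"y":0,"z":0,"spin":0,"fingers":0.6}
    - {"x":3.5,"y":0,"z":0,"spin":0,"fingers":0.6}
    - {"x":3.5,"y":0,"z":-10,"spin":0,"fingers":0.6}

```text
time: 52.15
eef_pos: [0.6278, -0.0032, 0.0373]
orientation: [[-0.995, -0.098, -0.002], [-0.098, 0.995, -0.0], [0.002, 0.0, -1.0]]
contact_force: [0.1, 0.4, 0.3]
opening: 0.0511
```

Request:
move_arm:
  targets:
    - {"x":0,"y":0,"z":-35,"spin":0,"fingers":0.6}
    - {"x":0,"y":0,"z":-65,"spin":0,"fingers":0.6}
    - {"x":0,"y":30,"z":-65,"spin":0,"fingers":0.6}
    - {"x":0,"y":60,"z":-65,"spin":0,"fingers":0.6}
    - {"x":0,"y":80,"z":-65,"spin":0,"fingers":0.6}

```text
time: 52.65
eef_pos: [0.6212, 0.0791, 0.1044]
orientation: [[-0.995, -0.1, 0.002], [-0.1, 0.995, 0.002], [-0.002, 0.002, -1.0]]
contact_force: [-0.5, 0.6, 0.4]
opening: 0.0513
```

Request:
move_arm:
  targets:
    - {"x":0,"y":0,"z":0,"spin":0,"fingers":0.6}
    - {"x":0,"y":0,"z":0,"spin":0,"fingers":0.6}
    - {"x":0,"y":0,"z":0,"spin":0,"fingers":0.6}
    - {"x":0,"y":0,"z":0,"spin":0,"fingers":0.6}
    - {"x":0,"y":0,"z":0,"spin":0,"fingers":0.6}

```text
time: 53.15
eef_pos: [0.6209, 0.0748, 0.1034]
orientation: [[-0.995, -0.096, 0.0], [-0.096, 0.995, -0.0], [-0.0, -0.0, -1.0]]
contact_force: [-0.8, 0.3, 0.1]
opening: 0.051
```

```bash
python3 - <<'E'
from plan import *
b=M(-49,80); 
plan([(*b,.027,95.5,.6)])
E
```

```text
now [0.6209 0.0748 0.1034] yaw 95.5 t 53.15
x 0.1 y 1.4 z 76.4 spin 0.0 f 0.6
```

Request:
move_arm:
  targets:
    - {"x":0,"y":1,"z":30,"spin":0,"fingers":0.6}
    - {"x":0,"y":1,"z":60,"spin":0,"fingers":0.6}
    - {"x":0,"y":1,"z":73,"spin":0,"fingers":0.6}
    - {"x":0,"y":1,"z":76,"spin":0,"fingers":0.6}
    - {"x":0,"y":1,"z":76,"spin":0,"fingers":0.1}
  force: 50

```text
time: 53.65
eef_pos: [0.6211, 0.0768, 0.0276]
orientation: [[-0.995, -0.098, 0.0], [-0.098, 0.995, -0.0], [-0.0, -0.0, -1.0]]
contact_force: [0.5, 0.3, -1.2]
opening: 0.0377
```

Request:
move_arm:
  targets:
    - {"x":0,"y":0,"z":0,"spin":0,"fingers":0.1}
    - {"x":0,"y":0,"z":0,"spin":0,"fingers":0.1}
    - {"x":0,"y":0,"z":0,"spin":0,"fingers":0.1}
    - {"x":2,"y":0,"z":-5,"spin":0,"fingers":0.1}
    - {"x":4,"y":0,"z":-25,"spin":0,"fingers":0.1}

```text
time: 54.15
eef_pos: [0.6145, 0.0769, 0.0509]
orientation: [[-0.995, -0.098, -0.005], [-0.098, 0.995, -0.001], [0.005, -0.0, -1.0]]
contact_force: [-0.3, 0.5, -0.1]
opening: 0.0245
```

Request:
move_arm:
  targets:
    - {"x":1,"y":0,"z":-30,"spin":0,"fingers":0.1}
    - {"x":2,"y":0,"z":-55,"spin":0,"fingers":0.1}
    - {"x":2,"y":0,"z":-62,"spin":0,"fingers":0.1}
    - {"x":2,"y":0,"z":-62,"spin":0.1,"fingers":0.1}
    - {"x":2,"y":0,"z":-62,"spin":0.2,"fingers":0.1}

```text
time: 54.65
eef_pos: [0.6142, 0.0769, 0.114]
orientation: [[-0.994, 0.105, -0.0], [0.105, 0.994, 0.001], [0.001, 0.001, -1.0]]
contact_force: [-0.3, -0.3, -0.4]
opening: 0.0248
```

Request:
move_arm:
  targets:
    - {"x":0,"y":0,"z":0,"spin":0.13,"fingers":0.1}
    - {"x":0,"y":0,"z":0,"spin":0.26,"fingers":0.1}
    - {"x":0,"y":0,"z":0,"spin":0.39,"fingers":0.1}
    - {"x":0,"y":0,"z":0,"spin":0.52,"fingers":0.1}
    - {"x":0,"y":0,"z":0,"spin":0.65,"fingers":0.1}

```text
time: 55.15
eef_pos: [0.6139, 0.0768, 0.1132]
orientation: [[-0.727, 0.687, -0.002], [0.687, 0.727, -0.0], [0.001, -0.001, -1.0]]
contact_force: [0.1, 0.2, -0.2]
opening: 0.0248
```

Request:
move_arm:
  targets:
    - {"x":0,"y":0,"z":0,"spin":0.13,"fingers":0.1}
    - {"x":0,"y":0,"z":0,"spin":0.26,"fingers":0.1}
    - {"x":0,"y":0,"z":0,"spin":0.39,"fingers":0.1}
    - {"x":0,"y":0,"z":0,"spin":0.52,"fingers":0.1}
    - {"x":0,"y":0,"z":0,"spin":0.65,"fingers":0.1}

```text
time: 55.65
eef_pos: [0.6139, 0.0768, 0.1132]
orientation: [[-0.163, 0.987, -0.002], [0.987, 0.163, -0.0], [0.0, -0.002, -1.0]]
contact_force: [0.2, -0.8, -0.3]
opening: 0.0245
```

Request:
move_arm:
  targets:
    - {"x":0,"y":0,"z":0,"spin":0.13,"fingers":0.1}
    - {"x":0,"y":0,"z":0,"spin":0.26,"fingers":0.1}
    - {"x":0,"y":0,"z":0,"spin":0.39,"fingers":0.1}
    - {"x":0,"y":0,"z":0,"spin":0.52,"fingers":0.1}
    - {"x":0,"y":0,"z":0,"spin":0.65,"fingers":0.1}

```text
time: 56.15
eef_pos: [0.614, 0.0768, 0.1133]
orientation: [[0.467, 0.884, -0.001], [0.884, -0.467, -0.0], [-0.001, -0.001, -1.0]]
contact_force: [-0.9, 0.7, -0.5]
opening: 0.0245
```

Request:
move_arm:
  targets:
    - {"x":0,"y":0,"z":0,"spin":0.13,"fingers":0.1}
    - {"x":0,"y":0,"z":0,"spin":0.26,"fingers":0.1}
    - {"x":0,"y":0,"z":0,"spin":0.39,"fingers":0.1}
    - {"x":0,"y":0,"z":0,"spin":0.52,"fingers":0.1}
    - {"x":0,"y":0,"z":0,"spin":0.65,"fingers":0.1}

```text
time: 56.65
eef_pos: [0.614, 0.0769, 0.1132]
orientation: [[0.907, 0.421, -0.002], [0.421, -0.907, -0.0], [-0.001, -0.001, -1.0]]
contact_force: [0.6, 0.1, -1.3]
opening: 0.0245
```

Request:
move_arm:
  targets:
    - {"x":0,"y":0,"z":0,"spin":0.13,"fingers":0.1}
    - {"x":0,"y":0,"z":0,"spin":0.26,"fingers":0.1}
    - {"x":0,"y":0,"z":0,"spin":0.342,"fingers":0.1}
    - {"x":0,"y":0,"z":0,"spin":0.342,"fingers":0.1}
    - {"x":0,"y":0,"z":0,"spin":0.342,"fingers":0.1}

```text
time: 57.15
eef_pos: [0.6143, 0.0767, 0.1135]
orientation: [[0.995, 0.099, -0.001], [0.099, -0.995, -0.0], [-0.001, 0.0, -1.0]]
contact_force: [0.3, -0.6, -0.4]
opening: 0.0248
```

```bash
python3 - <<'E'
from plan import *
b=M(-54,80)
plan([(*b,.036,-84.5,.1)])
s=env.get_state();print(s['opening'],s['joints'].round(1))
E
```

```text
now [0.6143 0.0767 0.1135] yaw -84.3 t 57.15
x 1.3 y 1.2 z 77.5 spin 0.004 f 0.1
0.024847618331826436 [-56.   49.1  71.6 100.5 -50.1  69.3 -54.3]
```

Request:
move_arm:
  targets:
    - {"x":0,"y":1,"z":30,"spin":0,"fingers":0.1}
    - {"x":0,"y":1,"z":55,"spin":0,"fingers":0.1}
    - {"x":0,"y":1,"z":72,"spin":0,"fingers":0.1}
    - {"x":0,"y":1,"z":77,"spin":0,"fingers":0.1}
    - {"x":0,"y":1,"z":77,"spin":0,"fingers":0.1}

```text
time: 57.65
eef_pos: [0.6146, 0.0756, 0.0369]
orientation: [[0.995, 0.098, -0.001], [0.098, -0.995, -0.0], [-0.001, -0.0, -1.0]]
contact_force: [0.1, 0.2, -0.4]
opening: 0.0242
```

Request:
move_arm:
  targets:
    - {"x":0,"y":0,"z":3,"spin":0,"fingers":0.1}
    - {"x":0,"y":0,"z":6,"spin":0,"fingers":0.1}
    - {"x":0,"y":0,"z":8,"spin":0,"fingers":0.1}
    - {"x":0,"y":0,"z":8,"spin":0,"fingers":0.1}
    - {"x":0,"y":0,"z":8,"spin":0,"fingers":0.1}
  force: 25

```text
time: 58.15
eef_pos: [0.6149, 0.0756, 0.0295]
orientation: [[0.995, 0.098, 0.0], [0.098, -0.995, 0.0], [0.0, -0.0, -1.0]]
contact_force: [0.1, -0.4, -0.8]
opening: 0.0247
```

Request:
move_arm:
  targets:
    - {"x":1.5,"y":0,"z":0,"spin":0,"fingers":0.1}
    - {"x":3,"y":0,"z":0,"spin":0,"fingers":0.1}
    - {"x":4,"y":0,"z":0,"spin":0,"fingers":0.1}
    - {"x":4.5,"y":0,"z":0,"spin":0,"fingers":0.1}
    - {"x":5,"y":0,"z":0,"spin":0,"fingers":0.1}

```text
time: 58.65
eef_pos: [0.6199, 0.0761, 0.0293]
orientation: [[0.995, 0.098, 0.0], [0.098, -0.995, 0.0], [0.0, -0.0, -1.0]]
contact_force: [0.8, 0.0, 0.1]
opening: 0.0246
```

Request:
move_arm:
  targets:
    - {"x":0.5,"y":0,"z":0,"spin":0,"fingers":0.1}
    - {"x":1,"y":0,"z":0,"spin":0,"fingers":0.1}
    - {"x":1.5,"y":0,"z":0,"spin":0,"fingers":0.1}
    - {"x":2,"y":0,"z":0,"spin":0,"fingers":0.1}
    - {"x":2,"y":0,"z":0,"spin":0,"fingers":0.1}

```text
time: 59.15
eef_pos: [0.6207, 0.0762, 0.0291]
orientation: [[0.995, 0.097, -0.002], [0.097, -0.995, 0.0], [-0.002, -0.001, -1.0]]
contact_force: [-4.8, 0.6, 1.7]
opening: 0.0244
```

Request:
move_arm:
  targets:
    - {"x":0.5,"y":0,"z":0,"spin":0,"fingers":0.1}
    - {"x":1,"y":0,"z":0,"spin":0,"fingers":0.1}
    - {"x":1.5,"y":0,"z":0,"spin":0,"fingers":0.1}
    - {"x":2,"y":0,"z":0,"spin":0,"fingers":0.1}
    - {"x":2,"y":0,"z":0,"spin":0,"fingers":0.1}

```text
time: 59.65
eef_pos: [0.6208, 0.0762, 0.0289]
orientation: [[0.995, 0.097, -0.006], [0.097, -0.995, 0.001], [-0.006, -0.002, -1.0]]
contact_force: [-8.7, 0.4, 4.1]
opening: 0.0245
```

Request:
move_arm:
  targets:
    - {"x":-3,"y":0,"z":0,"spin":0,"fingers":0.1}
    - {"x":-3,"y":0,"z":0.5,"spin":0,"fingers":0.6}
    - {"x":-3,"y":0,"z":0,"spin":0,"fingers":0.6}
    - {"x":-3,"y":0,"z":0,"spin":0,"fingers":0.6}
    - {"x":-3,"y":0,"z":-10,"spin":0,"fingers":0.6}

```text
time: 60.15
eef_pos: [0.6203, 0.0765, 0.0386]
orientation: [[0.995, 0.098, -0.002], [0.098, -0.995, -0.0], [-0.002, -0.0, -1.0]]
contact_force: [0.3, 0.2, -0.4]
opening: 0.0514
```

Request:
move_arm:
  targets:
    - {"x":0,"y":0,"z":-35,"spin":0,"fingers":0.6}
    - {"x":0,"y":0,"z":-65,"spin":0,"fingers":0.6}
    - {"x":0,"y":0,"z":-95,"spin":0,"fingers":0.6}
    - {"x":0,"y":30,"z":-110,"spin":0,"fingers":0.3}
    - {"x":0,"y":70,"z":-120,"spin":0,"fingers":0}

```text
time: 60.65
eef_pos: [0.6292, 0.0083, 0.1615]
orientation: [[0.995, 0.103, 0.003], [0.103, -0.995, 0.001], [0.003, -0.0, -1.0]]
contact_force: [1.0, 0.3, -0.7]
opening: 0.0226
```

Request:
move_arm:
  targets:
    - {"x":0,"y":0,"z":0,"spin":0,"fingers":0}
    - {"x":0,"y":0,"z":0,"spin":0,"fingers":0}
    - {"x":0,"y":0,"z":0,"spin":0,"fingers":0}
    - {"x":0,"y":0,"z":0,"spin":0,"fingers":0}
    - {"x":0,"y":0,"z":0,"spin":0,"fingers":0}

```text
time: 61.15
eef_pos: [0.6276, 0.0078, 0.1588]
orientation: [[0.995, 0.1, -0.001], [0.1, -0.995, 0.0], [-0.001, -0.0, -1.0]]
contact_force: [-0.5, -0.5, 0.3]
opening: 0.0004
```

```bash
python3 - <<'E'
from plan import *
from meas import rails
from keys import K
C=cam('wrist');im,d=grab('wrist');save('w7.png',im);P=cloud(C,d)
for r in rails(P,im,zlo=.034,zhi=.047,roi=(.53,.674,-.2,.2)): print(inM(r[0]/1000))
plan([(*K['right'],.16,-85,0),(*K['right'],.09,-85,0)])
E
```

```text
rail c [622.   73.8] axis 5.7 L 98.8 W 28.1 wid lo/hi 11.0 20.9 z 0.042
rail c [627.3  -5.4] axis 5.6 L 94.8 W 19.2 wid lo/hi 10.5 13.0 z 0.0421
rail c [631.5 -82.9] axis 6.1 L 87.8 W 25.0 wid lo/hi 9.7 21.1 z 0.0418
[-47.88144442  77.58873664]
[-50.22279111  -1.84200642]
[-53.46929126 -79.33988998]
now [0.6276 0.0076 0.1589] yaw -84.3 t 61.2
x -68.6 y 194.1 z -0.6 spin 0.006 f 0
x -67.5 y 194.6 z -0.5 spin 0.006 f 0
x -0.0 y 0.0 z 70.0 spin 0.0 f 0
```

View pics/w7.png

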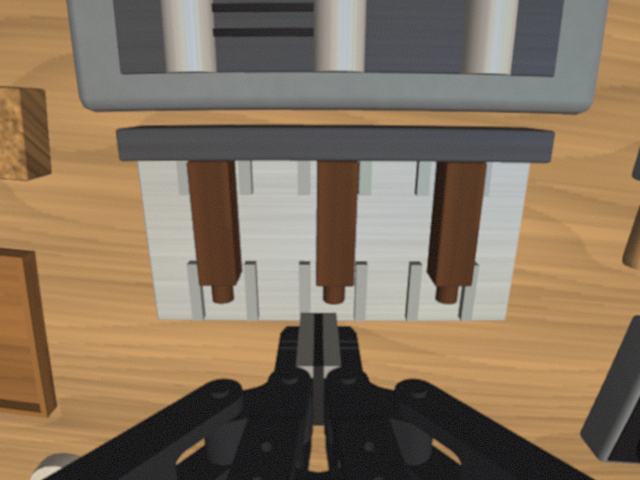

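All three plain ends are at the fence, with the tenon tips lined up near row 303. Pressing right, middle, start.

Request:
move_arm:
  targets:
    - {"x":-14,"y":40,"z":0,"spin":0,"fingers":0}
    - {"x":-28,"y":80,"z":0,"spin":0,"fingers":0}
    - {"x":-42,"y":120,"z":0,"spin":0,"fingers":0}
    - {"x":-56,"y":160,"z":0,"spin":0,"fingers":0}
    - {"x":-68.5,"y":194,"z":0,"spin":0.006,"fingers":0}

```text
time: 61.7
eef_pos: [0.5776, -0.195, 0.1593]
orientation: [[0.996, 0.091, -0.0], [0.091, -0.996, -0.0], [-0.0, 0.0, -1.0]]
contact_force: [0.3, -0.1, -0.9]
opening: -0.0001
```

Request:
move_arm:
  targets:
    - {"x":-14,"y":40,"z":0,"spin":0,"fingers":0}
    - {"x":-28,"y":80,"z":0,"spin":0,"fingers":0}
    - {"x":-42,"y":120,"z":0,"spin":0,"fingers":0}
    - {"x":-56,"y":160,"z":0,"spin":0,"fingers":0}
    - {"x":-67.5,"y":194.5,"z":0,"spin":0.006,"fingers":0}

```text
time: 62.2
eef_pos: [0.5282, -0.3949, 0.1592]
orientation: [[0.996, 0.085, -0.0], [0.085, -0.996, -0.0], [-0.0, 0.0, -1.0]]
contact_force: [-0.5, 0.4, 0.4]
opening: 0.0
```

Request:
move_arm:
  targets:
    - {"x":0,"y":0,"z":20,"spin":0,"fingers":0}
    - {"x":0,"y":0,"z":45,"spin":0,"fingers":0}
    - {"x":0,"y":0,"z":69,"spin":0,"fingers":0}
    - {"x":0,"y":0,"z":69,"spin":0,"fingers":0}
    - {"x":0,"y":0,"z":69,"spin":0,"fingers":0}

```text
time: 62.7
eef_pos: [0.5292, -0.3929, 0.0904]
orientation: [[0.996, 0.086, -0.001], [0.086, -0.996, -0.0], [-0.001, 0.0, -1.0]]
contact_force: [-1.1, 0.1, 0.5]
opening: 0.0003
```

```bash
python3 - <<'E'
from plan import *
from keys import K
plan([(*K['right'],.0545,-85,0),(*K['right'],.09,-85,0),(*K['mid'],.09,-85,0)])
E
```

```text
now [ 0.5292 -0.3929  0.0904] yaw -85.0 t 62.7
x 0.4 y -0.5 z 35.9 spin -0.001 f 0
x -0.0 y 0.0 z -35.5 spin 0.0 f 0
x 7.1 y -51.2 z -0.0 spin 0.0 f 0
```

Request:
move_arm:
  targets:
    - {"x":0,"y":-0.5,"z":15,"spin":0,"fingers":0}
    - {"x":0,"y":-0.5,"z":26,"spin":0,"fingers":0}
    - {"x":0,"y":-0.5,"z":33,"spin":0,"fingers":0}
    - {"x":0,"y":-0.5,"z":36.5,"spin":0,"fingers":0}
    - {"x":0,"y":-0.5,"z":36.5,"spin":0,"fingers":0}

```text
time: 63.2
eef_pos: [0.5291, -0.3922, 0.0544]
orientation: [[0.996, 0.086, 0.0], [0.086, -0.996, 0.002], [0.0, -0.002, -1.0]]
contact_force: [-0.5, 3.2, 5.1]
opening: -0.0004
```

Request:
move_arm:
  targets:
    - {"x":0,"y":0,"z":0,"spin":0,"fingers":0}
    - {"x":0,"y":0,"z":-15,"spin":0,"fingers":0}
    - {"x":0,"y":0,"z":-30,"spin":0,"fingers":0}
    - {"x":0,"y":0,"z":-36,"spin":0,"fingers":0}
    - {"x":0,"y":0,"z":-36,"spin":0,"fingers":0}

```text
time: 63.7
eef_pos: [0.5295, -0.3934, 0.0915]
orientation: [[0.996, 0.086, 0.002], [0.086, -0.996, -0.002], [0.002, 0.002, -1.0]]
contact_force: [-0.6, 0.3, -0.0]
opening: -0.0
```

Request:
move_arm:
  targets:
    - {"x":3,"y":-20,"z":0,"spin":0,"fingers":0}
    - {"x":6,"y":-40,"z":0,"spin":0,"fingers":0}
    - {"x":7,"y":-51,"z":0,"spin":0,"fingers":0}
    - {"x":7,"y":-51,"z":0,"spin":0,"fingers":0}
    - {"x":7,"y":-51,"z":0,"spin":0,"fingers":0}

```text
time: 64.2
eef_pos: [0.5315, -0.3416, 0.0897]
orientation: [[0.996, 0.086, -0.0], [0.086, -0.996, -0.001], [-0.0, 0.001, -1.0]]
contact_force: [-0.6, -1.1, 0.5]
opening: -0.0001
```

```bash
python3 - <<'E'
from plan import *
from keys import K
plan([(*K['mid'],.0545,-85,0),(*K['mid'],.09,-85,0),(*K['start'],.09,-85,0)])
E
```

```text
now [ 0.5315 -0.3416  0.0897] yaw -85.1 t 64.2
x 0.7 y -0.7 z 35.2 spin -0.001 f 0
x 0.0 y -0.0 z -35.5 spin -0.0 f 0
x -53.9 y -43.0 z 0.0 spin -0.0 f 0
```

Request:
move_arm:
  targets:
    - {"x":0.5,"y":-0.5,"z":15,"spin":0,"fingers":0}
    - {"x":0.5,"y":-0.5,"z":26,"spin":0,"fingers":0}
    - {"x":0.5,"y":-0.5,"z":33,"spin":0,"fingers":0}
    - {"x":0.5,"y":-0.5,"z":36,"spin":0,"fingers":0}
    - {"x":0.5,"y":-0.5,"z":36,"spin":0,"fingers":0}

```text
time: 64.7
eef_pos: [0.5313, -0.3408, 0.0541]
orientation: [[0.996, 0.085, -0.001], [0.085, -0.996, 0.002], [-0.001, -0.002, -1.0]]
contact_force: [-2.7, 1.9, 7.1]
opening: 0.0003
```

Request:
move_arm:
  targets:
    - {"x":0,"y":0,"z":0,"spin":0,"fingers":0}
    - {"x":0,"y":0,"z":-15,"spin":0,"fingers":0}
    - {"x":0,"y":0,"z":-30,"spin":0,"fingers":0}
    - {"x":0,"y":0,"z":-36,"spin":0,"fingers":0}
    - {"x":0,"y":0,"z":-36,"spin":0,"fingers":0}

```text
time: 65.2
eef_pos: [0.5327, -0.3412, 0.0912]
orientation: [[0.996, 0.086, 0.002], [0.086, -0.996, -0.001], [0.002, 0.001, -1.0]]
contact_force: [0.1, 0.5, 0.4]
opening: -0.0
```

Request:
move_arm:
  targets:
    - {"x":-20,"y":-16,"z":0,"spin":0,"fingers":0}
    - {"x":-40,"y":-32,"z":0,"spin":0,"fingers":0}
    - {"x":-54,"y":-43,"z":0,"spin":0,"fingers":0}
    - {"x":-54,"y":-43,"z":0,"spin":0,"fingers":0}
    - {"x":-54,"y":-43,"z":0,"spin":0,"fingers":0}

```text
time: 65.7
eef_pos: [0.4751, -0.3022, 0.0897]
orientation: [[0.996, 0.086, 0.001], [0.086, -0.996, 0.0], [0.001, -0.0, -1.0]]
contact_force: [-0.1, -0.5, -0.1]
opening: 0.0001
```

```bash
python3 - <<'E'
from plan import *
from keys import K
plan([(*K['start'],.054,-85,0)])
E
```

```text
now [ 0.4751 -0.3022  0.0897] yaw -85.1 t 65.7
x -0.4 y 0.5 z 35.7 spin -0.001 f 0
```

Request:
move_arm:
  targets:
    - {"x":-0.5,"y":0.5,"z":15,"spin":0,"fingers":0}
    - {"x":-0.5,"y":0.5,"z":26,"spin":0,"fingers":0}
    - {"x":-0.5,"y":0.5,"z":33,"spin":0,"fingers":0}
    - {"x":-0.5,"y":0.5,"z":36.5,"spin":0,"fingers":0}
    - {"x":-0.5,"y":0.5,"z":36.5,"spin":0,"fingers":0}

```text
time: 66.2
eef_pos: [0.4742, -0.3029, 0.054]
orientation: [[0.996, 0.086, 0.0], [0.086, -0.996, 0.002], [0.0, -0.002, -1.0]]
contact_force: [-2.4, 3.5, 10.9]
opening: -0.0001
```

Request:
move_arm:
  targets:
    - {"x":0,"y":0,"z":0,"spin":0,"fingers":0}
    - {"x":0,"y":0,"z":0,"spin":0,"fingers":0}
    - {"x":0,"y":0,"z":-20,"spin":0,"fingers":0}
    - {"x":0,"y":0,"z":-45,"spin":0,"fingers":0}
    - {"x":0,"y":0,"z":-80,"spin":0,"fingers":0.3}

```text
time: 66.7
eef_pos: [0.4732, -0.3023, 0.1324]
orientation: [[0.996, 0.085, -0.003], [0.085, -0.996, 0.002], [-0.003, -0.002, -1.0]]
contact_force: [1.2, -0.4, 0.4]
opening: 0.0129
```

```bash
python3 - <<'E'
from plan import *
b=M(-49,-80)
plan([(*b,.14,-84.5,.6)])
E
```

```text
now [ 0.4732 -0.3023  0.1324] yaw -85.1 t 66.7
x 90.5 y -102.2 z -3.8 spin -0.005 f 0.6
x 90.9 y -101.8 z -3.8 spin -0.005 f 0.6
```

All six presses went down. Now moving the rails to the tray, A first.

Request:
move_arm:
  targets:
    - {"x":20,"y":-22,"z":0,"spin":0,"fingers":0.6}
    - {"x":40,"y":-45,"z":0,"spin":0,"fingers":0.6}
    - {"x":60,"y":-68,"z":0,"spin":0,"fingers":0.6}
    - {"x":80,"y":-90,"z":-3,"spin":-0.005,"fingers":0.6}
    - {"x":90.5,"y":-102,"z":-3,"spin":-0.005,"fingers":0.6}

```text
time: 67.2
eef_pos: [0.5575, -0.1911, 0.1356]
orientation: [[0.996, 0.095, 0.0], [0.095, -0.996, 0.001], [0.0, -0.001, -1.0]]
contact_force: [-0.1, -0.5, 0.4]
opening: 0.0516
```

Request:
move_arm:
  targets:
    - {"x":20,"y":-22,"z":0,"spin":0,"fingers":0.6}
    - {"x":40,"y":-45,"z":0,"spin":0,"fingers":0.6}
    - {"x":60,"y":-68,"z":0,"spin":0,"fingers":0.6}
    - {"x":80,"y":-90,"z":-3,"spin":-0.005,"fingers":0.6}
    - {"x":91,"y":-102,"z":-3,"spin":-0.005,"fingers":0.6}

```text
time: 67.7
eef_pos: [0.6384, -0.0818, 0.1387]
orientation: [[0.995, 0.098, 0.0], [0.098, -0.995, 0.0], [0.0, -0.0, -1.0]]
contact_force: [1.3, 0.6, 0.4]
opening: 0.0513
```

Request:
move_arm:
  targets:
    - {"x":0,"y":0,"z":20,"spin":0,"fingers":0.6}
    - {"x":0,"y":0,"z":40,"spin":0,"fingers":0.6}
    - {"x":0,"y":0,"z":40,"spin":0,"fingers":0.6}
    - {"x":0,"y":0,"z":40,"spin":0,"fingers":0.6}
    - {"x":0,"y":0,"z":40,"spin":0,"fingers":0.6}

```text
time: 68.2
eef_pos: [0.6366, -0.0851, 0.0997]
orientation: [[0.996, 0.094, 0.001], [0.094, -0.996, -0.0], [0.0, 0.0, -1.0]]
contact_force: [-0.4, 0.6, -0.1]
opening: 0.0509
```

```bash
python3 - <<'E'
from plan import *
b=M(-49,-80)
plan([(*b,.027,-84.5,.6),(*b,.12,-84.5,.1),(.506,.275,.12,-90,.1)])
E
```

```text
now [ 0.6366 -0.0851  0.0997] yaw -84.6 t 68.2
x -0.4 y -2.0 z 72.7 spin -0.002 f 0.6
x 0.0 y -0.0 z -93.0 spin -0.0 f 0.1
x -47.6 y -184.5 z 0.0 spin 0.048 f 0.1
x -56.3 y -182.0 z 0.0 spin 0.048 f 0.1
```

Request:
move_arm:
  targets:
    - {"x":0,"y":-1.5,"z":30,"spin":0,"fingers":0.6}
    - {"x":0,"y":-1.5,"z":60,"spin":0,"fingers":0.6}
    - {"x":0,"y":-1.5,"z":71,"spin":0,"fingers":0.6}
    - {"x":0,"y":-1.5,"z":72.5,"spin":0,"fingers":0.6}
    - {"x":0,"y":-1.5,"z":72.5,"spin":0,"fingers":0.1}
  force: 50

```text
time: 68.7
eef_pos: [0.6374, -0.0829, 0.028]
orientation: [[0.995, 0.095, 0.002], [0.095, -0.995, -0.001], [0.002, 0.001, -1.0]]
contact_force: [-0.3, 0.2, -0.0]
opening: 0.0377
```

Request:
move_arm:
  targets:
    - {"x":0,"y":0,"z":0,"spin":0,"fingers":0.1}
    - {"x":0,"y":0,"z":0,"spin":0,"fingers":0.1}
    - {"x":0,"y":0,"z":0,"spin":0,"fingers":0.1}
    - {"x":-3,"y":0,"z":-5,"spin":0,"fingers":0.1}
    - {"x":-4,"y":0,"z":-30,"spin":0,"fingers":0.1}

```text
time: 69.2
eef_pos: [0.6306, -0.0815, 0.0549]
orientation: [[0.995, 0.096, -0.005], [0.096, -0.995, 0.002], [-0.005, -0.002, -1.0]]
contact_force: [-0.2, -0.5, -0.5]
opening: 0.0242
```

Request:
move_arm:
  targets:
    - {"x":0,"y":0,"z":-35,"spin":0,"fingers":0.1}
    - {"x":0,"y":0,"z":-63,"spin":0,"fingers":0.1}
    - {"x":0,"y":-10,"z":-63,"spin":0,"fingers":0.1}
    - {"x":0,"y":-40,"z":-63,"spin":0,"fingers":0.1}
    - {"x":0,"y":-80,"z":-63,"spin":0,"fingers":0.1}

```text
time: 69.7
eef_pos: [0.6244, -0.0039, 0.1199]
orientation: [[0.996, 0.092, 0.0], [0.092, -0.996, -0.0], [0.0, 0.0, -1.0]]
contact_force: [-0.3, 0.0, -0.6]
opening: 0.0246
```

Request:
move_arm:
  targets:
    - {"x":-20,"y":-40,"z":0,"spin":0.01,"fingers":0.1}
    - {"x":-40,"y":-75,"z":0,"spin":0.03,"fingers":0.1}
    - {"x":-60,"y":-110,"z":0,"spin":0.05,"fingers":0.1}
    - {"x":-75,"y":-145,"z":0,"spin":0.07,"fingers":0.1}
    - {"x":-85,"y":-180,"z":0,"spin":0.096,"fingers":0.1}

```text
time: 70.2
eef_pos: [0.5209, 0.1698, 0.119]
orientation: [[1.0, -0.001, -0.002], [-0.001, -1.0, 0.001], [-0.002, -0.001, -1.0]]
contact_force: [1.2, 0.1, -0.2]
opening: 0.0248
```

```bash
python3 - <<'E'
from plan import *
plan([(.506,.275,.12,-90,.1)]); print(env.get_state()['opening'])
E
```

```text
now [0.5209 0.1698 0.119 ] yaw -90.1 t 70.2
x -15.0 y -105.2 z -1.0 spin -0.001 f 0.1
0.02478123856468087
```

Request:
move_arm:
  targets:
    - {"x":-5,"y":-35,"z":0,"spin":0,"fingers":0.1}
    - {"x":-10,"y":-70,"z":0,"spin":0,"fingers":0.1}
    - {"x":-15,"y":-103,"z":0,"spin":0,"fingers":0.1}
    - {"x":-15,"y":-103,"z":0,"spin":0,"fingers":0.1}
    - {"x":-15,"y":-103,"z":0,"spin":0,"fingers":0.1}

```text
time: 70.7
eef_pos: [0.5073, 0.272, 0.1191]
orientation: [[1.0, 0.002, -0.001], [0.002, -1.0, -0.001], [-0.001, 0.001, -1.0]]
contact_force: [0.3, -0.1, 0.1]
opening: 0.0244
```

```bash
python3 - <<'E'
from plan import *
plan([(.506,.275,.02,-90,.1)])
C=cam('wrist');im,d=grab('wrist');save('w8.png',im)
E
```

```text
now [0.5073 0.272  0.1191] yaw -89.9 t 70.7
x -1.3 y -3.1 z 99.1 spin 0.002 f 0.1
```

View pics/w8.png

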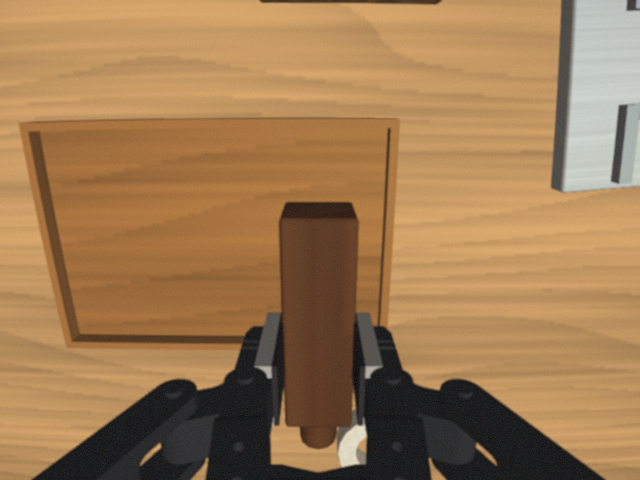

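The tray spans columns 25–400 under the held rail, with its right wall at about 385. Rail A is inside, so lowering.

Request:
move_arm:
  targets:
    - {"x":-1,"y":-2,"z":35,"spin":0,"fingers":0.1}
    - {"x":-1,"y":-2,"z":65,"spin":0,"fingers":0.1}
    - {"x":-1,"y":-2,"z":90,"spin":0,"fingers":0.1}
    - {"x":-1,"y":-2,"z":98,"spin":0,"fingers":0.1}
    - {"x":-1,"y":-2,"z":99,"spin":0,"fingers":0.1}

```text
time: 71.25
eef_pos: [0.507, 0.2716, 0.0203]
orientation: [[1.0, -0.002, -0.001], [-0.002, -1.0, -0.001], [-0.001, 0.001, -1.0]]
contact_force: [0.6, -0.1, 0.1]
opening: 0.0251
```

Request:
move_arm:
  targets:
    - {"x":0,"y":0,"z":1,"spin":0,"fingers":0.1}
    - {"x":0,"y":0,"z":1,"spin":0,"fingers":0.5}
    - {"x":0,"y":0,"z":1,"spin":0,"fingers":0.5}
    - {"x":0,"y":0,"z":-1,"spin":0,"fingers":0.5}
    - {"x":0,"y":0,"z":-20,"spin":0,"fingers":0.5}

```text
time: 71.75
eef_pos: [0.5059, 0.2729, 0.0402]
orientation: [[1.0, -0.0, -0.003], [-0.0, -1.0, -0.001], [-0.003, 0.001, -1.0]]
contact_force: [0.1, -0.3, -0.9]
opening: 0.0427
```

Request:
move_arm:
  targets:
    - {"x":0,"y":0,"z":-30,"spin":0,"fingers":0.5}
    - {"x":0,"y":0,"z":-65,"spin":0,"fingers":0.5}
    - {"x":0,"y":0,"z":-95,"spin":0,"fingers":0.6}
    - {"x":0,"y":0,"z":-95,"spin":0,"fingers":0.6}
    - {"x":0,"y":0,"z":-95,"spin":0,"fingers":0.6}

```text
time: 72.25
eef_pos: [0.5077, 0.2732, 0.1374]
orientation: [[1.0, -0.0, 0.002], [-0.0, -1.0, 0.002], [0.002, -0.002, -1.0]]
contact_force: [-0.2, -0.2, -0.9]
opening: 0.051
```

```bash
python3 - <<'E'
from plan import *
b=M(-49,0)
plan([(*b,.12,-84.5,.6)])
E
```

```text
now [0.5077 0.2732 0.1374] yaw -90.0 t 72.25
x 60.3 y 138.4 z 8.7 spin -0.048 f 0.6
x 53.6 y 141.0 z 8.7 spin -0.048 f 0.6
```

Request:
move_arm:
  targets:
    - {"x":15,"y":33,"z":0,"spin":0,"fingers":0.6}
    - {"x":30,"y":66,"z":2,"spin":-0.02,"fingers":0.6}
    - {"x":45,"y":100,"z":5,"spin":-0.04,"fingers":0.6}
    - {"x":60,"y":130,"z":8,"spin":-0.048,"fingers":0.6}
    - {"x":60.5,"y":138.5,"z":8,"spin":-0.048,"fingers":0.6}

```text
time: 72.75
eef_pos: [0.568, 0.1299, 0.1274]
orientation: [[0.999, 0.042, -0.0], [0.042, -0.999, -0.002], [-0.001, 0.002, -1.0]]
contact_force: [-0.8, -1.4, -0.3]
opening: 0.0508
```

Request:
move_arm:
  targets:
    - {"x":15,"y":35,"z":2,"spin":0,"fingers":0.6}
    - {"x":30,"y":70,"z":4,"spin":-0.02,"fingers":0.6}
    - {"x":42,"y":105,"z":6,"spin":-0.04,"fingers":0.6}
    - {"x":50,"y":130,"z":8,"spin":-0.048,"fingers":0.6}
    - {"x":53.5,"y":141,"z":8,"spin":-0.048,"fingers":0.6}

```text
time: 73.25
eef_pos: [0.6274, -0.0061, 0.1192]
orientation: [[0.996, 0.092, -0.001], [0.092, -0.996, -0.001], [-0.002, 0.0, -1.0]]
contact_force: [0.9, 0.1, 0.3]
opening: 0.0511
```

Request:
move_arm:
  targets:
    - {"x":0,"y":0,"z":15,"spin":0,"fingers":0.6}
    - {"x":0,"y":0,"z":30,"spin":0,"fingers":0.6}
    - {"x":0,"y":0,"z":30,"spin":0,"fingers":0.6}
    - {"x":0,"y":0,"z":30,"spin":0,"fingers":0.6}
    - {"x":0,"y":0,"z":30,"spin":0,"fingers":0.6}

```text
time: 73.75
eef_pos: [0.628, -0.0027, 0.0899]
orientation: [[0.995, 0.097, 0.0], [0.097, -0.995, 0.0], [0.0, -0.0, -1.0]]
contact_force: [1.1, -0.3, -0.2]
opening: 0.0512
```

```bash
python3 - <<'E'
from plan import *
b=M(-49,0)
plan([(*b,.027,-84.5,.6),(*b,.12,-84.5,.1),(.506,.331,.12,-90,.1)])
E
```

```text
now [ 0.628  -0.0027  0.0899] yaw -84.4 t 73.75
x 0.2 y 0.8 z 62.9 spin 0.001 f 0.6
x 0.0 y 0.0 z -93.0 spin 0.0 f 0.1
x -44.8 y -172.3 z -0.0 spin 0.048 f 0.1
x -53.0 y -170.0 z -0.0 spin 0.048 f 0.1
```

Request:
move_arm:
  targets:
    - {"x":0,"y":0.5,"z":25,"spin":0,"fingers":0.6}
    - {"x":0,"y":0.5,"z":50,"spin":0,"fingers":0.6}
    - {"x":0,"y":0.5,"z":61,"spin":0,"fingers":0.6}
    - {"x":0,"y":0.5,"z":63,"spin":0,"fingers":0.6}
    - {"x":0,"y":0.5,"z":63,"spin":0,"fingers":0.1}
  force: 50

```text
time: 74.25
eef_pos: [0.6284, -0.0044, 0.0275]
orientation: [[0.995, 0.096, 0.001], [0.096, -0.995, -0.0], [0.001, 0.0, -1.0]]
contact_force: [-0.0, 0.1, 0.2]
opening: 0.0378
```

Request:
move_arm:
  targets:
    - {"x":0,"y":0,"z":0,"spin":0,"fingers":0.1}
    - {"x":0,"y":0,"z":0,"spin":0,"fingers":0.1}
    - {"x":0,"y":0,"z":0,"spin":0,"fingers":0.1}
    - {"x":-3,"y":0,"z":-5,"spin":0,"fingers":0.1}
    - {"x":-4,"y":0,"z":-30,"spin":0,"fingers":0.1}

```text
time: 74.75
eef_pos: [0.6216, -0.0039, 0.0547]
orientation: [[0.995, 0.096, -0.006], [0.096, -0.995, 0.001], [-0.005, -0.001, -1.0]]
contact_force: [-0.1, 0.3, -0.6]
opening: 0.0248
```

Request:
move_arm:
  targets:
    - {"x":0,"y":0,"z":-35,"spin":0,"fingers":0.1}
    - {"x":0,"y":0,"z":-63,"spin":0,"fingers":0.1}
    - {"x":-10,"y":-30,"z":-63,"spin":0.01,"fingers":0.1}
    - {"x":-20,"y":-65,"z":-63,"spin":0.02,"fingers":0.1}
    - {"x":-30,"y":-105,"z":-63,"spin":0.04,"fingers":0.1}

```text
time: 75.25
eef_pos: [0.5834, 0.097, 0.1203]
orientation: [[0.999, 0.052, 0.001], [0.052, -0.999, 0.001], [0.001, -0.001, -1.0]]
contact_force: [1.0, 1.0, -0.1]
opening: 0.0251
```

Request:
move_arm:
  targets:
    - {"x":-10,"y":-40,"z":0,"spin":0.01,"fingers":0.1}
    - {"x":-20,"y":-80,"z":0,"spin":0.03,"fingers":0.1}
    - {"x":-30,"y":-120,"z":0,"spin":0.05,"fingers":0.1}
    - {"x":-45,"y":-160,"z":0,"spin":0.056,"fingers":0.1}
    - {"x":-60,"y":-195,"z":0,"spin":0.056,"fingers":0.1}

```text
time: 75.75
eef_pos: [0.512, 0.2907, 0.1197]
orientation: [[1.0, 0.001, -0.0], [0.001, -1.0, 0.001], [-0.0, -0.001, -1.0]]
contact_force: [0.2, -0.1, 0.6]
opening: 0.0245
```

```bash
python3 - <<'E'
from plan import *
plan([(.506,.331,.12,-90,.1)]); print(env.get_state()['opening'])
E
```

```text
now [0.512  0.2907 0.1197] yaw -89.9 t 75.75
x -6.0 y -40.3 z -0.3 spin 0.001 f 0.1
0.024460020750659298
```

Request:
move_arm:
  targets:
    - {"x":-3,"y":-20,"z":0,"spin":0,"fingers":0.1}
    - {"x":-5,"y":-39,"z":0,"spin":0,"fingers":0.1}
    - {"x":-5,"y":-39,"z":0,"spin":0,"fingers":0.1}
    - {"x":-5,"y":-39,"z":30,"spin":0,"fingers":0.1}
    - {"x":-5,"y":-39,"z":60,"spin":0,"fingers":0.1}

```text
time: 76.25
eef_pos: [0.5091, 0.3262, 0.0601]
orientation: [[1.0, -0.001, 0.002], [-0.001, -1.0, 0.001], [0.002, -0.001, -1.0]]
contact_force: [-0.1, 0.7, -0.9]
opening: 0.0248
```

Request:
move_arm:
  targets:
    - {"x":0,"y":0,"z":15,"spin":0,"fingers":0.1}
    - {"x":0,"y":0,"z":28,"spin":0,"fingers":0.1}
    - {"x":0,"y":0,"z":36,"spin":0,"fingers":0.1}
    - {"x":0,"y":0,"z":40,"spin":0,"fingers":0.1}
    - {"x":0,"y":0,"z":40,"spin":0,"fingers":0.1}

```text
time: 76.75
eef_pos: [0.5086, 0.3273, 0.02]
orientation: [[1.0, -0.0, 0.0], [-0.0, -1.0, 0.0], [0.0, -0.0, -1.0]]
contact_force: [-0.2, 0.9, -0.5]
opening: 0.0245
```

Request:
move_arm:
  targets:
    - {"x":0,"y":0,"z":1,"spin":0,"fingers":0.1}
    - {"x":0,"y":0,"z":1,"spin":0,"fingers":0.5}
    - {"x":0,"y":0,"z":1,"spin":0,"fingers":0.5}
    - {"x":0,"y":0,"z":-1,"spin":0,"fingers":0.5}
    - {"x":0,"y":0,"z":-20,"spin":0,"fingers":0.5}

```text
time: 77.25
eef_pos: [0.5068, 0.327, 0.0388]
orientation: [[1.0, -0.0, -0.003], [-0.0, -1.0, -0.002], [-0.003, 0.002, -1.0]]
contact_force: [0.5, -0.2, 1.0]
opening: 0.0423
```

Request:
move_arm:
  targets:
    - {"x":0,"y":0,"z":-30,"spin":0,"fingers":0.5}
    - {"x":0,"y":0,"z":-65,"spin":0,"fingers":0.5}
    - {"x":0,"y":0,"z":-80,"spin":0,"fingers":0.6}
    - {"x":0,"y":0,"z":-80,"spin":0,"fingers":0.6}
    - {"x":0,"y":0,"z":-80,"spin":0,"fingers":0.6}

```text
time: 77.75
eef_pos: [0.5079, 0.3275, 0.1196]
orientation: [[1.0, 0.0, -0.001], [0.0, -1.0, 0.0], [-0.001, -0.0, -1.0]]
contact_force: [-0.7, 0.0, -0.7]
opening: 0.051
```

```bash
python3 - <<'E'
from plan import *
b=M(-49,80)
plan([(*b,.12,-84.5,.6)])
E
```

```text
now [0.5079 0.3275 0.1196] yaw -90.0 t 77.75
x 56.4 y 125.7 z -0.2 spin -0.048 f 0.6
x 50.2 y 128.2 z -0.2 spin -0.048 f 0.6
```

Request:
move_arm:
  targets:
    - {"x":15,"y":33,"z":0,"spin":0,"fingers":0.6}
    - {"x":30,"y":66,"z":0,"spin":-0.02,"fingers":0.6}
    - {"x":45,"y":95,"z":0,"spin":-0.04,"fingers":0.6}
    - {"x":56.5,"y":118,"z":0,"spin":-0.048,"fingers":0.6}
    - {"x":56.5,"y":125.5,"z":0,"spin":-0.048,"fingers":0.6}

```text
time: 78.25
eef_pos: [0.5649, 0.1981, 0.1188]
orientation: [[0.999, 0.043, -0.001], [0.043, -0.999, -0.002], [-0.001, 0.002, -1.0]]
contact_force: [-0.3, -0.4, -0.2]
opening: 0.0514
```

Request:
move_arm:
  targets:
    - {"x":15,"y":35,"z":0,"spin":0,"fingers":0.6}
    - {"x":30,"y":70,"z":0,"spin":-0.02,"fingers":0.6}
    - {"x":42,"y":100,"z":0,"spin":-0.04,"fingers":0.6}
    - {"x":50,"y":120,"z":0,"spin":-0.048,"fingers":0.6}
    - {"x":50,"y":128,"z":0,"spin":-0.048,"fingers":0.6}

```text
time: 78.75
eef_pos: [0.6206, 0.0747, 0.1189]
orientation: [[0.996, 0.093, -0.001], [0.093, -0.996, -0.0], [-0.001, 0.0, -1.0]]
contact_force: [-0.8, -0.2, 0.9]
opening: 0.051
```

Request:
move_arm:
  targets:
    - {"x":0,"y":0,"z":15,"spin":0,"fingers":0.6}
    - {"x":0,"y":0,"z":30,"spin":0,"fingers":0.6}
    - {"x":0,"y":0,"z":30,"spin":0,"fingers":0.6}
    - {"x":0,"y":0,"z":30,"spin":0,"fingers":0.6}
    - {"x":0,"y":0,"z":30,"spin":0,"fingers":0.6}

```text
time: 79.25
eef_pos: [0.6209, 0.0773, 0.0898]
orientation: [[0.995, 0.097, 0.0], [0.097, -0.995, 0.0], [0.0, 0.0, -1.0]]
contact_force: [0.6, 0.6, 0.1]
opening: 0.0511
```

```bash
python3 - <<'E'
from plan import *
b=M(-49,80)
plan([(*b,.027,-84.5,.6),(*b,.12,-84.5,.1),(.506,.387,.12,-90,.1)])
E
```

```text
now [0.6209 0.0773 0.0898] yaw -84.4 t 79.25
x -0.3 y 1.1 z 62.8 spin 0.001 f 0.6
x -0.0 y 0.0 z -93.0 spin 0.0 f 0.1
x -42.2 y -160.2 z 0.0 spin 0.048 f 0.1
x -49.8 y -158.0 z 0.0 spin 0.048 f 0.1
```

Request:
move_arm:
  targets:
    - {"x":0,"y":1,"z":25,"spin":0,"fingers":0.6}
    - {"x":0,"y":1,"z":50,"spin":0,"fingers":0.6}
    - {"x":0,"y":1,"z":61,"spin":0,"fingers":0.6}
    - {"x":0,"y":1,"z":63,"spin":0,"fingers":0.6}
    - {"x":0,"y":1,"z":63,"spin":0,"fingers":0.1}
  force: 50

```text
time: 79.75
eef_pos: [0.6214, 0.0753, 0.0274]
orientation: [[0.995, 0.096, 0.001], [0.096, -0.995, -0.0], [0.001, 0.0, -1.0]]
contact_force: [-0.6, -1.1, -1.2]
opening: 0.0377
```

Request:
move_arm:
  targets:
    - {"x":0,"y":0,"z":0,"spin":0,"fingers":0.1}
    - {"x":0,"y":0,"z":0,"spin":0,"fingers":0.1}
    - {"x":0,"y":0,"z":0,"spin":0,"fingers":0.1}
    - {"x":-3,"y":0,"z":-5,"spin":0,"fingers":0.1}
    - {"x":-4,"y":0,"z":-30,"spin":0,"fingers":0.1}

```text
time: 80.25
eef_pos: [0.6144, 0.0755, 0.0547]
orientation: [[0.995, 0.096, -0.006], [0.096, -0.995, 0.0], [-0.006, -0.001, -1.0]]
contact_force: [0.3, 0.1, 0.1]
opening: 0.0245
```

Request:
move_arm:
  targets:
    - {"x":0,"y":0,"z":-35,"spin":0,"fingers":0.1}
    - {"x":0,"y":0,"z":-63,"spin":0,"fingers":0.1}
    - {"x":-10,"y":-30,"z":-63,"spin":0.01,"fingers":0.1}
    - {"x":-20,"y":-65,"z":-63,"spin":0.02,"fingers":0.1}
    - {"x":-30,"y":-105,"z":-63,"spin":0.04,"fingers":0.1}

```text
time: 80.75
eef_pos: [0.5764, 0.1767, 0.1203]
orientation: [[0.999, 0.052, 0.0], [0.052, -0.999, 0.001], [0.0, -0.001, -1.0]]
contact_force: [0.7, 0.7, 0.1]
opening: 0.0245
```

Request:
move_arm:
  targets:
    - {"x":-10,"y":-40,"z":0,"spin":0.01,"fingers":0.1}
    - {"x":-20,"y":-80,"z":0,"spin":0.03,"fingers":0.1}
    - {"x":-30,"y":-120,"z":0,"spin":0.05,"fingers":0.1}
    - {"x":-45,"y":-160,"z":0,"spin":0.056,"fingers":0.1}
    - {"x":-60,"y":-195,"z":0,"spin":0.056,"fingers":0.1}

```text
time: 81.25
eef_pos: [0.5049, 0.3703, 0.1196]
orientation: [[1.0, 0.001, -0.0], [0.001, -1.0, 0.0], [-0.0, -0.0, -1.0]]
contact_force: [0.3, -0.6, -0.0]
opening: 0.0245
```

```bash
python3 - <<'E'
from plan import *
plan([(.506,.385,.12,-90,.1)]); print(env.get_state()['opening'])
E
```

```text
now [0.5049 0.3703 0.1196] yaw -89.9 t 81.25
x 1.1 y -14.7 z -0.4 spin 0.001 f 0.1
0.024461747496708028
```

Request:
move_arm:
  targets:
    - {"x":2,"y":-14,"z":0,"spin":0,"fingers":0.1}
    - {"x":2,"y":-14,"z":0,"spin":0,"fingers":0.1}
    - {"x":2,"y":-14,"z":0,"spin":0,"fingers":0.1}
    - {"x":2,"y":-14,"z":30,"spin":0,"fingers":0.1}
    - {"x":2,"y":-14,"z":60,"spin":0,"fingers":0.1}

```text
time: 81.75
eef_pos: [0.5101, 0.3793, 0.0605]
orientation: [[1.0, -0.005, 0.002], [-0.005, -1.0, 0.001], [0.002, -0.001, -1.0]]
contact_force: [0.1, 0.6, -1.0]
opening: 0.0248
```

Request:
move_arm:
  targets:
    - {"x":0,"y":0,"z":15,"spin":0,"fingers":0.1}
    - {"x":0,"y":0,"z":28,"spin":0,"fingers":0.1}
    - {"x":0,"y":0,"z":36,"spin":0,"fingers":0.1}
    - {"x":0,"y":0,"z":40,"spin":0,"fingers":0.1}
    - {"x":0,"y":0,"z":40,"spin":0,"fingers":0.1}

```text
time: 82.25
eef_pos: [0.5086, 0.3819, 0.0201]
orientation: [[1.0, -0.0, 0.0], [-0.0, -1.0, 0.0], [0.0, -0.0, -1.0]]
contact_force: [-0.1, -0.1, -0.6]
opening: 0.0243
```

Request:
move_arm:
  targets:
    - {"x":0,"y":0,"z":1,"spin":0,"fingers":0.1}
    - {"x":0,"y":0,"z":1,"spin":0,"fingers":0.5}
    - {"x":0,"y":0,"z":1,"spin":0,"fingers":0.5}
    - {"x":0,"y":0,"z":-1,"spin":0,"fingers":0.5}
    - {"x":0,"y":0,"z":-20,"spin":0,"fingers":0.5}

```text
time: 82.75
eef_pos: [0.5068, 0.3816, 0.0387]
orientation: [[1.0, -0.0, -0.003], [-0.0, -1.0, -0.002], [-0.003, 0.002, -1.0]]
contact_force: [-0.3, 0.2, -0.6]
opening: 0.043
```

Request:
move_arm:
  targets:
    - {"x":0,"y":0,"z":-30,"spin":0,"fingers":0.5}
    - {"x":0,"y":0,"z":-65,"spin":0,"fingers":0.5}
    - {"x":0,"y":0,"z":-110,"spin":0,"fingers":0.5}
    - {"x":0,"y":0,"z":-150,"spin":0,"fingers":0.6}
    - {"x":0,"y":0,"z":-180,"spin":0,"fingers":0.6}

```text
time: 83.25
eef_pos: [0.5093, 0.3814, 0.2244]
orientation: [[1.0, -0.001, 0.004], [-0.001, -1.0, 0.002], [0.004, -0.002, -1.0]]
contact_force: [-0.1, 0.4, -0.5]
opening: 0.0513
```

Request:
move_arm:
  targets:
    - {"x":-10,"y":30,"z":0,"spin":0,"fingers":0.6}
    - {"x":-20,"y":60,"z":0,"spin":0,"fingers":0.6}
    - {"x":-20,"y":90,"z":0,"spin":0,"fingers":0.6}
    - {"x":-20,"y":90,"z":0,"spin":0,"fingers":0.6}
    - {"x":-20,"y":90,"z":0,"spin":0,"fingers":0.6}

```text
time: 83.75
eef_pos: [0.4886, 0.2915, 0.2212]
orientation: [[1.0, -0.002, 0.001], [-0.002, -1.0, 0.003], [0.001, -0.003, -1.0]]
contact_force: [-0.1, 0.9, -0.2]
opening: 0.0512
```

```bash
python3 - <<'E'
from plan import *
from meas import rails
C=cam('wrist');im,d=grab('wrist');save('w9.png',im);P=cloud(C,d)
rails(P,im,zlo=.024,zhi=.040,roi=(.43,.60,.2,.45))
s=env.get_state();print(s['time'],s['eef_pos'],np.abs(s['qd']).max())
# keys via top
C=cam('top');im,d=grab('top');save('top9.png',im)
E
```

```text
rail c [509.1 324.6] axis 1.6 L 98.8 W 22.4 wid lo/hi 11.9 18.8 z 0.0319
rail c [508.2 380.2] axis 0.9 L 99.0 W 22.6 wid lo/hi 11.3 18.7 z 0.0319
rail c [507.1 272.8] axis 1.3 L 98.3 W 23.6 wid lo/hi 11.1 20.6 z 0.0319
83.8 [0.48853592 0.29253645 0.22081534] 1.1632520958550798
```

View pics/w9.png

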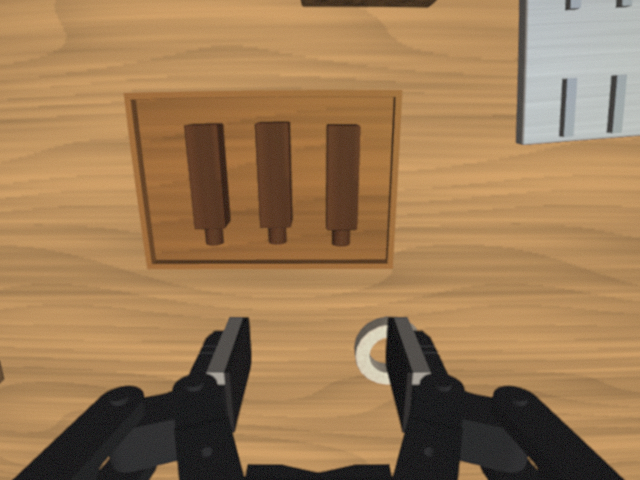

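View pics/top9.png

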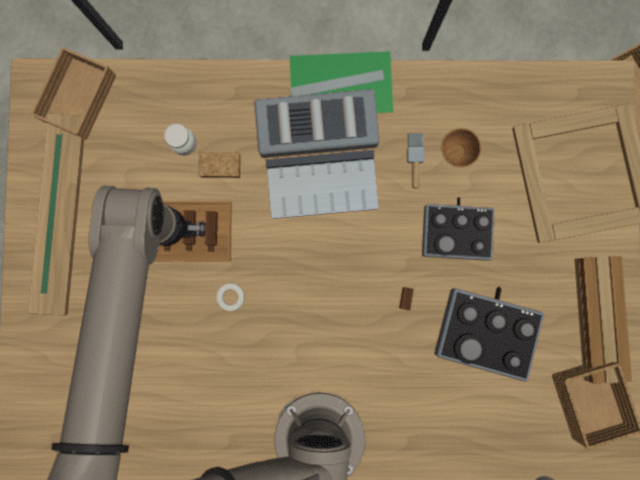

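The wrist view shows all three rails flat on the tray floor, at columns 185–360 and rows 122–245, none stacked. In the top view nothing else has moved. Handing in.

```bash
python3 -c "
from plant import env
print(env.hand_in())"
```

```text
the job is handed in; nothing more can be done
None
```

The job is done and handed in at about 84 s of the 210 s allowed; the hand-in gave no verdict. All three rails were marked on both ends and now lie side by side on the tray floor.

- **Rails seated:** each rail was eased up to the fence until the wrist read about 4–13 N of contact. This was done first with the tenon against the fence, then with the plain end after turning. Pictures taken before each set of key presses showed all three at the fence.
- **Keys:** I pressed left, right, start for the tenon end, then right, middle, start for the plain end. The tool tip came down to about 54 mm each time, which is full travel or close to it (roughly 5–24 N). The clear key was never touched.
- **Tray check:** the rail tops measured about 32 mm above the bench, so their middles are about 19 mm up. They are 52–56 mm apart, and the gripper was about 0.2 m above the tray.
- **Bystanders:** the last overhead picture shows them where they started, by eye only.
- **Disturbance:** one rail was knocked about 4 cm aside during the run. I found it again in the pictures and picked it up from there.
- **Disagreements:** the overhead camera put the machine about 2 mm to one side of where the wrist camera did, so I used a point between them. The fence was met 1–2 mm further back than I had estimated. In the last check before the second set of presses, the measuring window cut off part of the rails, so their centres scattered by several millimetres. I relied on the contact forces and the picture instead.

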